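# Pack the edge-repair kit: nest hexagonal bottles, bar them in, lay tools in order

## Task

Pack the film edge-repair kit in the low metal tray. Stand all the hexagonal bottles upright on the tray floor, close-packed flat face to flat face, in the corner where the end wall at the robot's right meets the side wall nearest the robot: first a row of three across the tray, starting at that side wall, flat faces touching and a corner of each against the end wall, then the other one or two nested into the hollows of that row; and after that slide the tray's cross bar up until it touches the bottles, so that they cannot shift on the road. In the rest of the tray, on the other side of the bar, lay the tools crosswise on the floor of the tray in the order they are used, starting next to the bar: tape measure, blade case, foam block; do not tip a bottle over and leave everything else on the tables alone.

Things in the scene. Friction and masses are not known exactly. Their poses are not given: they have to be found in the camera images.
- tray: low open tray of grey-painted sheet metal, fixed; inside 170 mm wide (its x) and 340 mm long (its y), floor top 6 mm and rims 31 mm above the table, walls 4 mm thick. Origin: centre of the underside. y runs along the tray from the stop wall (inner face y = -170 mm, at the robot's right) to the tool end (y = +170 mm); x points away from the robot: near side wall's inner face at x = -85 mm
- nest1 (a point): point on the tray floor where the centre of a bottle's underside comes: first row, in the corner of the stop wall and the side wall nearest the robot (tray x = -57.5 mm, y = -138.4 mm) (frame as the tray's; a bottle fits there with its x axis at 0, 60 or 120 degrees to the tray's x)
- nest2 (a point): point on the tray floor where the centre of a bottle's underside comes: first row, against the stop wall and the bottle in nest1 (54 mm from nest1) (frame as the tray's; a bottle fits there with its x axis at 0, 60 or 120 degrees to the tray's x)
- nest3 (a point): point on the tray floor where the centre of a bottle's underside comes: first row, against the stop wall and the bottle in nest2 (108 mm from nest1; 7 mm then remain to the far side wall) (frame as the tray's; a bottle fits there with its x axis at 0, 60 or 120 degrees to the tray's x)
- nest4 (a point): point on the tray floor where the centre of a bottle's underside comes: second row, in the hollow between nest1 and nest2, 27 mm in x and 46.8 mm in y from each (frame as the tray's; a bottle fits there with its x axis at 0, 60 or 120 degrees to the tray's x)
- nest5 (a point): point on the tray floor where the centre of a bottle's underside comes: second row, in the hollow between nest2 and nest3, 27 mm in x and 46.8 mm in y from each (frame as the tray's; a bottle fits there with its x axis at 0, 60 or 120 degrees to the tray's x)
- bar (a joint): the retaining bar, which slides along the tray on its side walls; value = clear length in m from the stop wall to the face of the bar, 0 to 0.300, starts at 0.21 to 0.28; about 0.109 m when against two rows of bottles. It stays where it is left; moving it takes about 2 N
- bar_face (a point): middle of the face of the bar that looks at the stop wall, at the level of the tray floor; axes as the tray's. The bar is a folded steel plate across the whole tray, from 9 to 55 mm above the table, 4 mm thick, with a top flange that reaches 24 mm from the face towards the tool end, so the bar takes up 24 mm of the tray's length
- bar_knob (a point): top centre of the bar's upright round black knob, 20 mm in diameter and 30 mm tall (60 to 90 mm above the table), standing on the middle of the flange, 13 mm behind the face; grip or push it to slide the bar
- bottle1: amber hexagonal bottle with a white paper label band and a round black screw cap, one of four or five alike, 160 g (absent ones read None). 54 mm across flats, 62.4 mm across corners, straight hexagonal body up to 62 mm, shoulder to 72 mm, cap 28 mm in diameter from 74 to 96 mm high. Origin: centre of the underside; z up along the bottle; its x axis is square to one pair of flat faces, its y axis points at a corner
- bottle2: amber hexagonal bottle with a white paper label band and a round black screw cap, one of four or five alike, 160 g (absent ones read None). 54 mm across flats, 62.4 mm across corners, straight hexagonal body up to 62 mm, shoulder to 72 mm, cap 28 mm in diameter from 74 to 96 mm high. Origin: centre of the underside; z up along the bottle; its x axis is square to one pair of flat faces, its y axis points at a corner
- bottle3: amber hexagonal bottle with a white paper label band and a round black screw cap, one of four or five alike, 160 g (absent ones read None). 54 mm across flats, 62.4 mm across corners, straight hexagonal body up to 62 mm, shoulder to 72 mm, cap 28 mm in diameter from 74 to 96 mm high. Origin: centre of the underside; z up along the bottle; its x axis is square to one pair of flat faces, its y axis points at a corner
- bottle4: amber hexagonal bottle with a white paper label band and a round black screw cap, one of four or five alike, 160 g (absent ones read None). 54 mm across flats, 62.4 mm across corners, straight hexagonal body up to 62 mm, shoulder to 72 mm, cap 28 mm in diameter from 74 to 96 mm high. Origin: centre of the underside; z up along the bottle; its x axis is square to one pair of flat faces, its y axis points at a corner
- bottle5: amber hexagonal bottle with a white paper label band and a round black screw cap, one of four or five alike, 160 g (absent ones read None). 54 mm across flats, 62.4 mm across corners, straight hexagonal body up to 62 mm, shoulder to 72 mm, cap 28 mm in diameter from 74 to 96 mm high. Origin: centre of the underside; z up along the bottle; its x axis is square to one pair of flat faces, its y axis points at a corner
- tape_measure: yellow pocket tape measure, standing, 34 mm thick along its x, 75 mm long along its y (from y = -34 to +38 mm), 62 mm tall, 210 g. Origin: centre of the underside, z up. To be laid with its y axis across the tray, nearest the bar
- blade_case: flat red spare-blade case, 77 mm long along its x, 24 mm wide along its y, 13 mm tall, 50 g. Origin: centre of the underside, z up. To be laid with its x axis across the tray, between tape measure and foam block
- foam_block: blue and black foam applicator block, stiff, 47 mm wide along its x, 87 mm long along its y, 32 mm tall, 30 g. Origin: centre of the underside, z up. To be laid with its y axis across the tray, farthest from the bar
- masking_tape: roll of masking tape, 110 mm in diameter, 26 mm tall, origin: centre of the underside; a bystander
- felt_squeegee: blue film squeegee with a felt edge, 70 x 100 x 13 mm, origin: centre of the underside; a bystander
- roller: small seam roller with an orange handle, 167 x 46 x 32 mm, origin: centre of the underside; a bystander

How it is judged:
By the outcome, as a careful person would: the job done as asked, in the order asked, and still so for the second after the job is handed in, with the robot touching nothing.
Of bottle1, bottle2, bottle3, bottle4, bottle5 only 4 to 5 are there at a start; the rules pass over those that are not, and their reading is None.
At some moment in a run one of foam_block, blade_case may be knocked a few centimetres aside while the robot is not near it.
It also fails if it takes over 210 s, if anything falls off the work surface, if the arm or the gripper's body presses on something with over 40 N, if the wrist force passes 120 N, or if a joint passes its speed limit or range.

## Robot

A 7-joint arm with a two-finger parallel gripper is mounted at the origin on a cart in front of the work surface, level with it; the furniture and walls round the work are solid. World frame = base frame: x ahead of the robot, y to its left, z up, the work surface at z = 0. Lengths are in m, angles in rad, forces in N, time in s.
With the tool pointing down it reaches from about 0.425 to 0.925 m from the base axis. Payload 6.8 kg.
Tool frame: the origin (TCP) lies midway between the tips of the shut fingers; the grasp point (between the pads) lies 19 mm behind it (grip_point_offset is the z of the grasp point in the tool frame, in m); z points along the fingers, y is the line along which they close (so a half turn about z gives the same grasp; the last joint's range is limited). The gripper opens to 85 mm and grips with 20 to 120 N. Pads are 22 mm wide; open, the fingers measure 114 mm over their backs; the gripper's body (76 mm by 85 mm) begins 54 mm behind the grasp point. The pads swing forward as they close: fully open they stand 13 mm farther back than shut.
Start: joints at [1.109, 0.477, 0.022, 1.555, -0.011, 1.109, -0.083], TCP at [0.234, -0.633, 0.231] pointing down, gripper open.
Joint ranges: [-2.96, 2.96], [-0.34, 2.1], [-1.41, 1.46], [0.24, 2.44], [-1.37, 4.51], [0.17, 1.92], [-2.96, 2.96]. Speed limits (rad/s): [2.39, 2.39, 3.14, 3.14, 3.14, 3.14, 3.14].

## Interface

Orientations are given as a rotation vector (axis times angle).
In Python, from bench import get_obs, grab_frame, calibration, hand_in, grip_point_offset gives the robot as it stands.
- The arm moves only by the shell command python3 -m pendant 'ROWS' [OPENING] [FORCE]. ROWS is a JSON object of lists of equal length, an entry for each row: "translation": the shift along the world's x, y, z in units of 25 mm (1.0 is 25 mm), a list of three; "delta_rot": the turn, a rotation vector about the world's x, y, z in units of 5 degrees (1.0 is 5 degrees), a list of three. In form: {"translation": [[dx, dy, dz], ...], "delta_rot": [[rx, ry, rz], ...]}. A call has 1 to 12 rows; each row is the pose to reach, as a shift and turn from the pose commanded when the call began; what a row does not reach only later rows make up. A row lasts 1/8 s, in which the tool goes at most 62.5 mm and 10.7 degrees, less where a joint would pass 70% of its speed; a pose out of reach is approached as far as the arm can. A call with a gripper value outside its range is refused whole. OPENING is the opening, from 0 (shut) to 1 (fully open), set as the call begins (- or left out, the last holds). The fingers move at their own pace and stop on an object; FORCE is the grip in N (left out, the last holds). Time passes only in rows, so rows that repeat a pose let the fingers close. It gives the time, the measured TCP pose, the force, the opening and the grip force at its end, in the units of the state.
- get_obs(): the state, without advancing time (a new reading comes with each control period).
- grab_frame(name): name is "side" or "top"; returns (picture, depth): 400x640x3 uint8, red, green, blue; 400x640 float32, m along the optical axis (not along the pixel's ray), 0 where there is no reading.
- calibration(name): a dict with "K" (3x3 intrinsics, pixels), "rvec" (rotation vector, rad) and "tvec" (3), from world to camera coordinates, as OpenCV has them. Camera axes: x right, y down, z forward; pixel columns grow to the right and rows downward; lengths in m; the calibration is good to about 2 mm. A picture is of the moment at which its call begins. calibration takes no time and is no camera call.
- hand_in(): hands the job in; it is judged then, once.
The state is a dict: "clock": time; "joints": joint angles; "qvel": joint speeds; "tau": joint torques, N m; "tcp_pos": TCP position; "orientation": TCP orientation; "contact_force": force on the tool from outside, world axes, zero at the start; "moment": the same for the moment, N m; "grip_width": finger opening in m; "gripper_force": force on a finger pad.
Only numpy, scipy, OpenCV 4.12 (cv2) and the standard library are available. Lean on these libraries where they do the work, as an engineer would, in place of code of your own. Each camera call takes 0.05 s, during which the arm holds its last target. There are 200 camera calls.

## Working session

There is one attempt and no reset: what is moved stays moved. The work goes in short steps, Python scripts to look and compute and a shell command to move; the robot and the scene stay as the last step left them, time stands still between calls to the robot, and variables do not carry over. Pictures are saved under pics/ and viewed, at most 14 in all, crops included, and the job is handed in when it is done.

```bash
mkdir -p pics; ls
python3 - <<'E'
from bench import *
import cv2,numpy as np
o=get_obs();print(o['clock'],o['tcp_pos'],o['orientation'],o['grip_width'],grip_point_offset)
for n in("side","top"):
    p,d=grab_frame(n);cv2.imwrite(f'pics/{n}0.png',p[...,::-1]);np.save(f'pics/{n}0.npy',d)
    c=calibration(n);R=cv2.Rodrigues(np.array(c['rvec']))[0];print(n,c['K'],-R.T@np.array(c['tvec']),R[2])
E
```

```text
pics
0.0 [ 0.23364086 -0.6326337   0.2303192 ] [-3.09079321e+00 -5.52532456e-01  6.66135876e-04] 0.0854384496629213 -0.0187
side [[391.53245715   0.         316.52748749]
 [  0.         391.53245715 199.48179569]
 [  0.           0.           1.        ]] [0.05164731 0.84599851 0.60260439] [ 0.4652561  -0.76592011 -0.44373771]
top [[435.83917345   0.         324.03077753]
 [  0.         435.83917345 199.82806112]
 [  0.           0.           1.        ]] [ 0.41157066 -0.01193021  1.30626575] [ 0.13145709  0.00516399 -0.99130841]
```

View pics/top0.png

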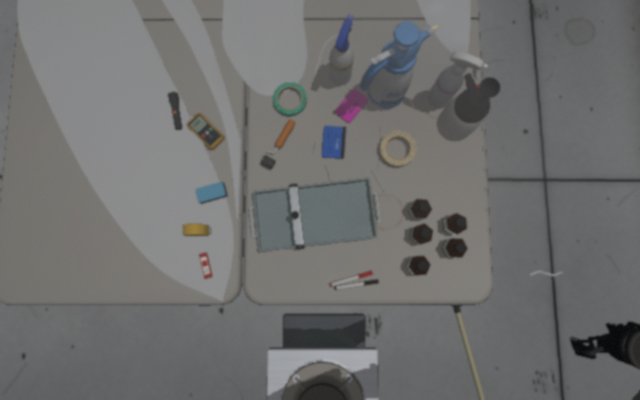

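View pics/side0.png

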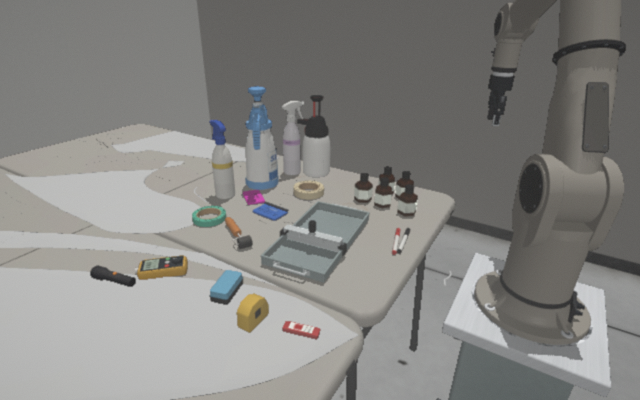

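The top view shows the five bottle caps at about (421,208), (456,223), (423,233), (456,247) and (418,265). The tray spans (252–377, 180–250) with its bar knob at (294,215). The tools are on the left: foam (211,192), tape (196,230) and blade case (206,265).

```bash
cat > h.py <<'E'
import cv2,numpy as np
from bench import *
def cam(n):
    c=calibration(n);return np.array(c['K']),cv2.Rodrigues(np.array(c['rvec']))[0],np.array(c['tvec']).ravel()
def cloud(n,d):
    K,R,t=cam(n);v,u=np.indices(d.shape)
    P=np.stack([(u-K[0,2])/K[0,0]*d,(v-K[1,2])/K[1,1]*d,d],-1)
    P=(P-t)@R;P[d<=0]=np.nan;return P
def proj(n,X):
    K,R,t=cam(n);q=(np.atleast_2d(X)@R.T+t)@K.T;return q[:,:2]/q[:,2:]
def onz(n,uv,z):
    K,R,t=cam(n);uv=np.atleast_2d(uv);r=np.c_[uv,np.ones(len(uv))]@np.linalg.inv(K).T@R;o=-R.T@t
    return o+r*((z-o[2])/r[:,2])[:,None]
def look(tag,names=("top","side")):
    out={}
    for n in names:
        p,d=grab_frame(n);cv2.imwrite(f'pics/{tag}_{n}.png',p[...,::-1]);np.save(f'pics/{tag}_{n}.npy',d);out[n]=(p,cloud(n,d))
    return out
def crop(src,dst,x,y,w,h,s):
    cv2.imwrite(dst,cv2.resize(cv2.imread(src)[y:y+h,x:x+w],None,fx=s,fy=s,interpolation=cv2.INTER_CUBIC))
E
python3 - <<'E'
from h import *
A=cloud('top',np.load('pics/top0.npy'));B=cloud('side',np.load('pics/side0.npy'))
for nm,uv in dict(b1=(421,208),b2=(456,223),b3=(423,233),b4=(456,247),b5=(418,265),knob=(294,215),foam=(211,192),tape=(196,230),blade=(206,265),table=(400,280),floor=(340,215),ltable=(150,230)).items():
    print(nm,A[uv[1],uv[0]].round(4))
t=A[(np.abs(A[...,0]-.45)<.1)&(A[...,2]<.02)];print('noise',np.nanstd(A[278:290,260:300,2]),np.nanstd(B[290:300,120:150,2]))
# side check caps
for uv in [(364,178),(387,172),(406,177),(384,188),(408,195),(312,228)]: print('side',B[uv[1],uv[0]].round(4))
crop('pics/top0.png','pics/c1.png',395,195,90,85,7)
crop('pics/side0.png','pics/c2.png',345,160,80,65,9)
crop('pics/top0.png','pics/c3.png',245,170,140,90,5.5)
E
```

```text
b1 [ 0.5486 -0.2763  0.0958]
b2 [ 0.5069 -0.3736  0.0907]
b3 [ 0.4789 -0.2799  0.0947]
b4 [ 0.4402 -0.3694  0.0959]
b5 [ 0.3912 -0.2632  0.0962]
knob [0.5299 0.0785 0.0918]
foam [0.6049 0.33   0.0295]
tape [0.4905 0.3617 0.0582]
blade [0.3905 0.3417 0.014 ]
table [ 0.3457 -0.2296 -0.0045]
floor [ 0.5378 -0.0528  0.0093]
ltable [0.4941 0.5156 0.0046]
noise 0.002692609223261226 0.0010089140400948622
side [ 0.545  -0.2715  0.0856]
side [ 0.5035 -0.3719  0.0821]
side [ 0.4336 -0.3721  0.0792]
side [ 0.47   -0.2683  0.0686]
side [ 0.3851 -0.2604  0.0685]
side [0.5266 0.0855 0.0742]
```

View pics/c1.png

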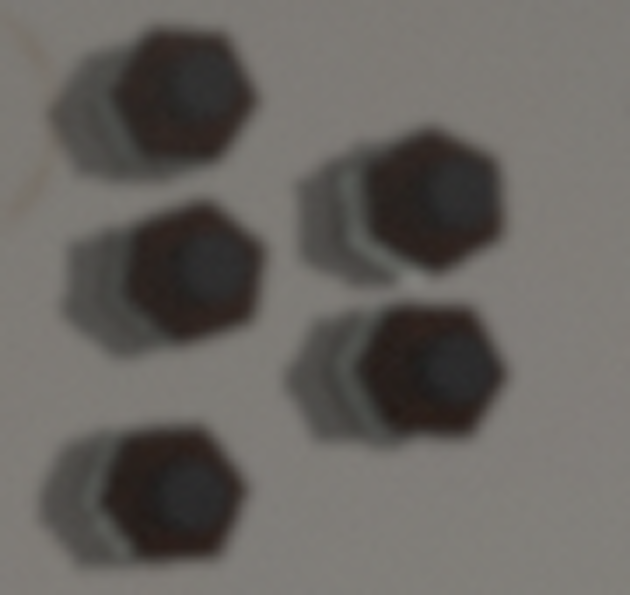

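View pics/c3.png

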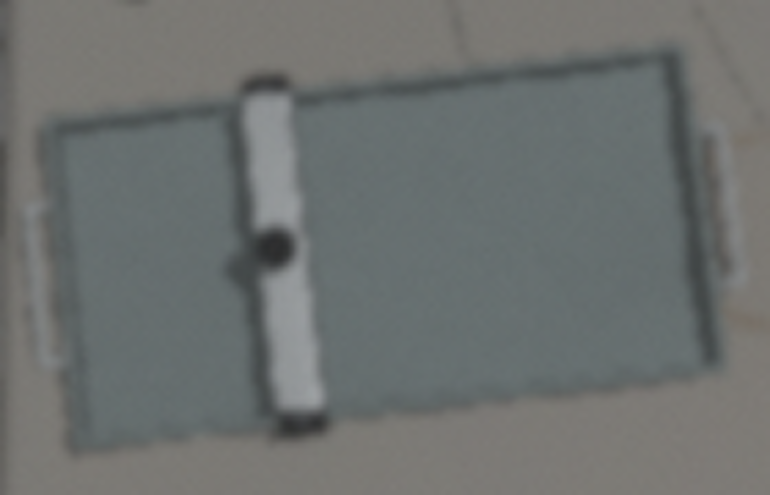

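The bottle crop shows all the hexagons clearly: in b1, b4 and b5 a corner points sideways, and b2 and b3 are turned. The tray crop gives rim corners at about (45,122), (675,48), (720,370) and (75,450), and the knob at (272,248). I'll fit models to these.

```bash
cat >> h.py <<'E'
from scipy.optimize import minimize,least_squares
def hexa(x,y,a,z,r=0.0312):
    k=a+np.pi/6+np.arange(6)*np.pi/3
    return np.c_[x+r*np.cos(k),y+r*np.sin(k),np.full(6,z)]
def fit_bottle(img,x,y,zb=0.0,thr=62,zl=0.052):
    """yaw a: direction of a flat's normal, mod 60deg"""
    S=6;c=proj('top',[x,y,.06+zb])[0];u0,v0=int(c[0])-20,int(c[1])-20
    g=cv2.resize(img[v0:v0+40,u0:u0+40].max(2),None,fx=S,fy=S,interpolation=cv2.INTER_CUBIC)
    m=(g<thr).astype(np.uint8);n,l,st,ce=cv2.connectedComponentsWithStats(m)
    k=l[int((c[1]-v0)*S),int((c[0]-u0)*S)];m=(l==k).astype(np.uint8)
    def cost(p):
        X=np.r_[hexa(p[0],p[1],p[2],.064+zb),hexa(p[0],p[1],p[2],zl+zb)]
        q=((proj('top',X)-[u0,v0]+.5)*S-.5).astype(np.float32);q=cv2.convexHull(q)
        r=np.zeros_like(m);cv2.fillConvexPoly(r,np.round(q*16).astype(int),1,shift=4);return (r!=m).sum()/m.sum()
    best=None
    for a in np.deg2rad(range(0,60,10)):
        s=np.array([[x,y,a],[x+.004,y,a],[x,y+.004,a],[x,y,a+.12]])
        r=minimize(cost,s[0],method='Nelder-Mead',options=dict(initial_simplex=s))
        if best is None or r.fun<best.fun:best=r
    return best.x,best.fun
def fit_rect(P,L,W):
    def f(p):
        R=np.array([[np.cos(p[2]),-np.sin(p[2])],[np.sin(p[2]),np.cos(p[2])]])
        C=np.array([[-W,L],[W,L],[W,-L],[-W,-L]])/2
        return ((C@R.T+p[:2])-P).ravel()
    r=least_squares(f,[*P.mean(0),0]);return r.x,r.fun.reshape(-1,2)
E
python3 - <<'E'
from h import *
p=cv2.imread('pics/top0.png')
caps=[(421,208),(456,223),(423,233),(456,247),(418,265)]
for uv in caps:
    x,y,_=onz('top',uv,.096)[0];(a,b,c),f=fit_bottle(p,x,y);print('cap',x.round(4),y.round(4),'fit',a.round(4),b.round(4),'yaw%60',(np.degrees(c)%60).round(1),round(f,3))
uv=np.array([(45,122),(675,48),(720,370),(75,450)])/5.5+[245,170]-.4
P=onz('top',uv,.031)[:,:2]
P=P[[3,0,1,2]] # near-left,far-left,far-right,near-right
r,e=fit_rect(P,.348,.178);print('tray',r[:2].round(4),np.degrees(r[2]).round(2),(e*1e3).round(1).tolist())
k=onz('top',[272/5.5+245-.4,248/5.5+170-.4],.09)[0];print('knob',k)
d=k[:2]-r[:2];c,s=np.cos(r[2]),np.sin(r[2]);print('knob in tray',c*d[0]+s*d[1],-s*d[0]+c*d[1],'bar',-s*d[0]+c*d[1]-.013+.17)
# draw tray in side
X=[];
for tx,ty in[(-.089,.174),(.089,.174),(.089,-.174),(-.089,-.174)]: X.append([r[0]+c*tx-s*ty,r[1]+s*tx+c*ty,.031])
im=cv2.imread('pics/side0.png');q=proj('side',X);print(q.round(1).tolist())
S=5;im=cv2.resize(im[180:300,240:400],None,fx=S,fy=S,interpolation=cv2.INTER_CUBIC)
cv2.polylines(im,[np.round(((q-[240,180])+.5)*S).astype(int)],True,(0,0,255),1)
cv2.imwrite('pics/c4.png',im)
crop('pics/top0.png','pics/c5.png',170,170,80,110,5.4)
E
```

```text
cap 0.5486 -0.2762 fit 0.5514 -0.2817 yaw%60 23.9 0.239
cap 0.5065 -0.372 fit 0.508 -0.3826 yaw%60 14.0 0.261
cap 0.4789 -0.2797 fit 0.4805 -0.2834 yaw%60 11.5 0.223
cap 0.4402 -0.3693 fit 0.4401 -0.3795 yaw%60 0.2 0.219
cap 0.3912 -0.2632 fit 0.3915 -0.2728 yaw%60 59.8 0.255
tray [0.5378 0.0257] 6.79 [[-0.9, 1.7], [0.5, 3.3], [1.9, -2.7], [-1.4, -2.3]]
knob [0.53098065 0.07849089 0.09      ]
knob in tray -0.0004861998178522604 0.053252159313550325 bar 0.21025215931355035
[[323.7, 273.3], [259.9, 254.8], [317.0, 200.3], [369.0, 211.5]]
```

View pics/c4.png

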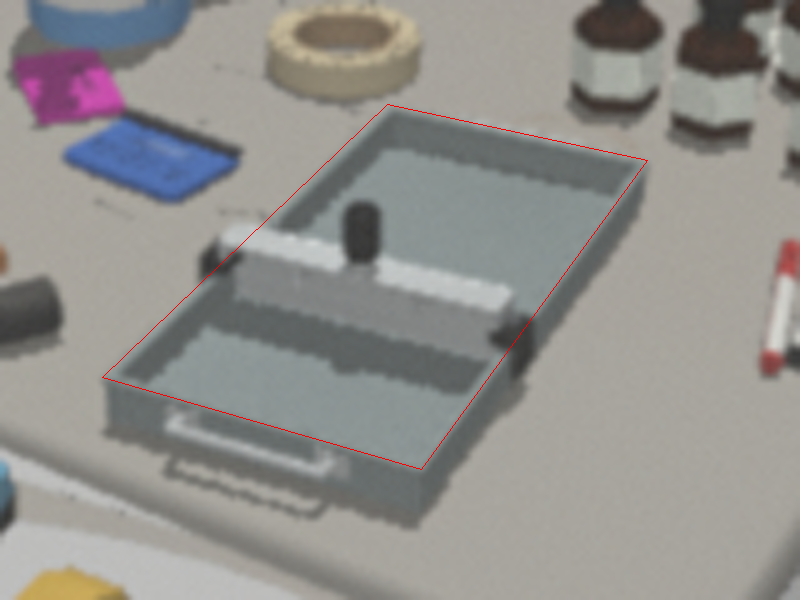

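View pics/c5.png

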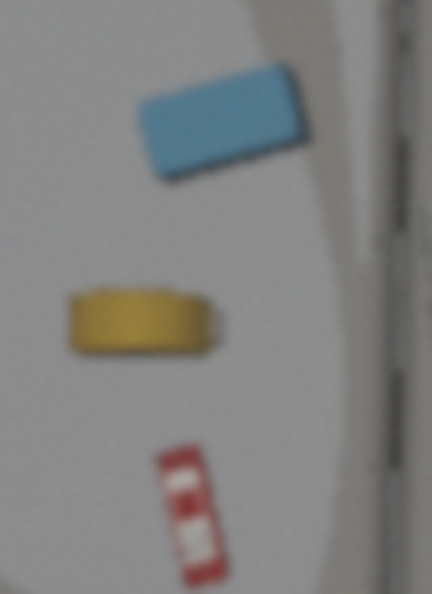

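The side view confirms the tray pose: the projected red rim lies on the real rim. The tools are clear too: foam centre (222,122), tape (140,322) and blade case (192,515) in crop pixels. The threshold fit of the bottles was poor, so I'll fit the hexagon corners I read off the crop.

```bash
cat >> h.py <<'E'
def fit_hex(uv,z=.062):
    P=onz('top',uv,z)[:,:2]
    def f(p):
        H=hexa(p[0],p[1],p[2],0)[:,:2];D=np.linalg.norm(P[:,None]-H[None],axis=2);i=D.argmin(1);return (P-H[i]).ravel()
    return min((least_squares(f,[*P.mean(0),a]) for a in np.deg2rad(range(0,60,10))),key=lambda r:r.cost)
E
python3 - <<'E'
from h import *
C=[[(150,30),(222,32),(258,97),(215,160),(147,158),(115,92)],
[(430,127),(500,160),(503,232),(435,272),(365,235),(366,165)],
[(203,202),(265,240),(255,318),(185,342),(128,285),(135,235)],
[(395,305),(475,307),(507,373),(465,437),(390,435),(357,368)],
[(130,432),(208,425),(245,490),(215,555),(135,558),(103,495)]]
for i,c in enumerate(C):
    r=fit_hex(np.array(c)/7+[395,195]-.4);print(i+1,r.x[:2].round(4),(np.degrees(r.x[2])%60).round(1),'rms mm',np.sqrt((r.fun**2).mean())*1e3)
# tools
def px(l): return np.array(l)/5.4+[170,170]-.4
fo=onz('top',px([(140,102),(285,65),(308,143),(168,182)]),.03);ta=onz('top',px([(72,293),(210,296),(208,350),(72,352)]),.055);bl=onz('top',px([(157,455),(198,446),(229,576),(187,586)]),.012)
for n,P in(('foam',fo),('tape',ta),('blade',bl)):
    P=P[:,:2];print(n,P.mean(0).round(4),[np.linalg.norm(P[i]-P[i-1]).round(3) for i in range(4)],[np.degrees(np.arctan2(*(P[i]-P[j])[::-1])).round(1) for i,j in((1,0),(2,3),(3,0),(2,1))])
A=cloud('top',np.load('pics/top0.npy'));B=cloud('side',np.load('pics/side0.npy'))
# table heights, tool heights by both clouds
for n,P in(('foam',fo),('tape',ta),('blade',bl)):
  for M in(A,B):
    m=(np.hypot(M[...,0]-P[:,0].mean(),M[...,1]-P[:,1].mean())<.012);print(n,np.nanmedian(M[m],0).round(4),m.sum())
m=lambda M,x,y:np.nanmedian(M[(np.hypot(M[...,0]-x,M[...,1]-y)<.02)][:,2]).round(4)
print('table z',m(A,.38,-.15),m(B,.38,-.15),'left',m(A,.5,.47),m(B,.5,.47),'floor',m(A,.54,-.05),m(B,.54,-.05))
print('cap z side',[np.nanmax(B[np.hypot(B[...,0]-x,B[...,1]-y)<.015][:,2]).round(4) for x,y in((.549,-.276),(.479,-.28),(.391,-.263))])
E
```

```text
1 [ 0.552  -0.2835] 57.0 rms mm 1.2837932558076244
2 [ 0.5093 -0.3835] 30.5 rms mm 1.1478562494241589
3 [ 0.4802 -0.2857] 21.2 rms mm 2.4560771391697327
4 [ 0.4394 -0.38  ] 56.3 rms mm 0.9787325458540136
5 [ 0.3908 -0.2739] 1.8 rms mm 1.4695764005807972
foam [0.6038 0.3289] [np.float64(0.048), np.float64(0.082), np.float64(0.046), np.float64(0.079)] [np.float64(-75.5), np.float64(-74.3), np.float64(-159.0), np.float64(-162.2)]
tape [0.4925 0.3639] [np.float64(0.031), np.float64(0.074), np.float64(0.029), np.float64(0.072)] [np.float64(-91.3), np.float64(-89.2), np.float64(-177.6), np.float64(179.8)]
blade [0.3903 0.3443] [np.float64(0.073), np.float64(0.023), np.float64(0.073), np.float64(0.023)] [np.float64(-77.7), np.float64(-76.8), np.float64(-165.0), np.float64(-164.6)]
foam [0.6039 0.3296 0.0329] 51
foam [0.6047 0.3295 0.0319] 53
tape [0.493  0.3635 0.0596] 61
tape [0.4925 0.368  0.0607] 47
blade [0.3904 0.3442 0.013 ] 52
blade [0.3895 0.3453 0.0129] 70
table z 0.0011 -0.7243 left 0.0035 0.0023 floor 0.0061 0.0056
cap z side [np.float64(0.0976), np.float64(0.0967), np.float64(0.0976)]
```

```bash
python3 -m pendant '{"translation":[[3.2,3.5,0],[6.4,7,0],[9.6,10.5,-1],[12.7,13.95,-2],[12.7,13.95,-3],[12.7,13.95,-3],[12.7,13.95,-3],[12.7,13.95,-3.5],[12.7,13.95,-4.2],[12.7,13.95,-4.2],[12.7,13.95,-4.2]],"delta_rot":[[0,0,-1],[0,0,-2],[0,0,-3],[0,0,-4],[0,0,-4.6],[0,0,-4.6],[0,0,-4.6],[0,0,-4.6],[0,0,-4.6],[0,0,-4.6],[0,0,-4.6]]}' 0.55 40
python3 - <<'E'
from h import *
look('a',('top',));crop('pics/a_top.png','pics/a1.png',360,160,120,125,4.8)
E
```

```text
clock: 1.48
tcp_pos: [0.5506, -0.2863, 0.1268]
orientation: [3.14, -0.079, 0.0]
contact_force: [0.2, -1.1, 0.2]
grip_width: 0.047
gripper_force: 0.0
```

View pics/a1.png

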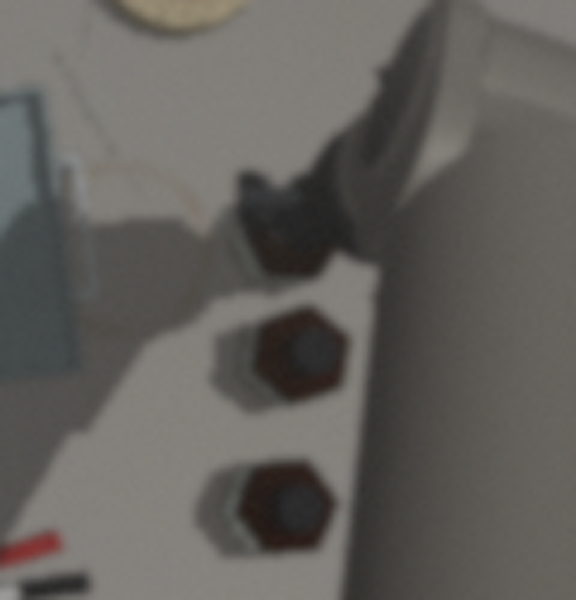

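The crop shows the gripper over b1, with b3 and b5 untouched below it. I'll descend and grip.

```bash
python3 -m pendant '{"translation":[[0,0,-0.7],[0,0,-1.4],[0,0,-2.05],[0,0,-2.05],[0,0,-2.05]],"delta_rot":[[0,0,0],[0,0,0],[0,0,0],[0,0,0],[0,0,0]]}'; python3 -m pendant '{"translation":[[0,0,0],[0,0,0],[0,0,0],[0,0,0],[0,0,0],[0,0,0]],"delta_rot":[[0,0,0],[0,0,0],[0,0,0],[0,0,0],[0,0,0],[0,0,0]]}' 0.2 40
```

```text
clock: 2.15
tcp_pos: [0.5516, -0.2845, 0.0751]
orientation: [3.141, -0.075, 0.0]
contact_force: [-0.0, 0.3, -0.1]
grip_width: 0.0471
gripper_force: 0.0
clock: 2.9
tcp_pos: [0.552, -0.2848, 0.0758]
orientation: [3.14, -0.075, 0.002]
contact_force: [-0.2, 0.2, 6.2]
grip_width: 0.0264
gripper_force: 39.7
```

```bash
python3 -m pendant '{"translation":[[0,0,1],[0,0,2.4],[-0.5,2.3,2.4],[-1,4.6,2.4],[-2.1,6.9,2.4],[-2.1,6.9,2.4],[-2.1,6.9,2.4],[-2.1,6.9,1.6],[-2.1,6.9,0.8],[-2.1,6.9,0.4],[-2.1,6.9,0.4],[-2.1,6.9,0.4]],"delta_rot":[[0,0,0],[0,0,0],[0,0,1],[0,0,1.95],[0,0,1.95],[0,0,1.95],[0,0,1.95],[0,0,1.95],[0,0,1.95],[0,0,1.95],[0,0,1.95],[0,0,1.95]]}'
python3 - <<'E'
from h import *
look('b');
a=cv2.resize(cv2.imread('pics/b_top.png')[170:270,330:430],None,fx=4,fy=4,interpolation=2);b=cv2.resize(cv2.imread('pics/b_side.png')[150:250,310:410],None,fx=4,fy=4,interpolation=2);cv2.imwrite('pics/b1.png',np.hstack([a,b]))
E
```

```text
clock: 4.4
tcp_pos: [0.4995, -0.1124, 0.0856]
orientation: [3.135, 0.191, 0.002]
contact_force: [0.6, 0.1, -0.7]
grip_width: 0.0265
gripper_force: 39.9
```

View pics/b1.png

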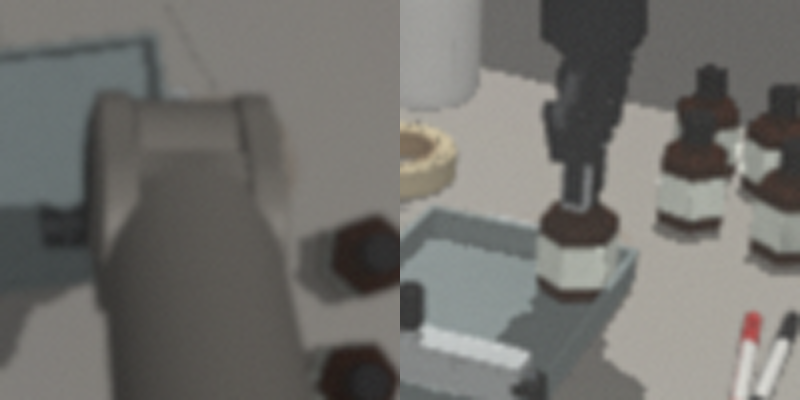

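Side view: b1 hangs upright just above the tray floor in the right corner. Next I lower it and press it to the end wall.

```bash
python3 -m pendant '{"translation":[[0,0,-0.12],[0.02,-0.12,-0.12],[0.04,-0.24,-0.12],[0.04,-0.28,-0.12],[0.04,-0.28,-0.12]],"delta_rot":[[0,0,0],[0,0,0],[0,0,0],[0,0,0],[0,0,0]]}'; python3 -m pendant '{"translation":[[-0.06,0,0],[-0.12,-0.01,0],[-0.16,-0.02,0],[-0.16,-0.02,0]],"delta_rot":[[0,0,0],[0,0,0],[0,0,0],[0,0,0]]}'
```

```text
clock: 5.12
tcp_pos: [0.4999, -0.1191, 0.0821]
orientation: [3.136, 0.192, 0.0]
contact_force: [-0.8, 0.3, -2.2]
grip_width: 0.0268
gripper_force: 39.9
clock: 5.62
tcp_pos: [0.4962, -0.1193, 0.0822]
orientation: [-3.136, -0.193, -0.001]
contact_force: [1.6, 1.0, -1.7]
grip_width: 0.0268
gripper_force: 39.9
```

```bash
for i in 1 2; do python3 -m pendant '{"translation":[[0.01,-0.05,0],[0.01,-0.1,0],[0.01,-0.1,0]],"delta_rot":[[0,0,0],[0,0,0],[0,0,0]]}'|sed -n '2p;4p'; done;  for i in 1 2; do python3 -m pendant '{"translation":[[-0.05,-0.01,0],[-0.1,-0.01,0],[-0.1,-0.01,0]],"delta_rot":[[0,0,0],[0,0,0],[0,0,0]]}'|sed -n '2p;4p'; done
```

```text
tcp_pos: [0.4964, -0.1219, 0.0821]
contact_force: [1.4, 0.3, 0.1]
tcp_pos: [0.4966, -0.1227, 0.0822]
contact_force: [0.0, 6.8, 1.7]
tcp_pos: [0.4952, -0.1229, 0.0824]
contact_force: [3.3, 6.3, -0.6]
tcp_pos: [0.4935, -0.1237, 0.0828]
contact_force: [4.4, 4.5, 2.1]
```

```bash
python3 -m pendant '{"translation":[[0.06,0.06,-0.04],[0.06,0.06,-0.06]],"delta_rot":[[0,0,0],[0,0,0]]}'|sed -n '2p;4p'; python3 -m pendant '{"translation":[[0,0,0],[0,0,0],[0,0,1],[0,0,2],[0,-2,2],[0,-4,2]],"delta_rot":[[0,0,0],[0,0,0],[0,0,0],[0,0,0],[0,0,0],[0,0,0]]}' 0.5 40
python3 - <<'E'
from h import *
look('c');crop('pics/c_side.png','pics/c1b.png',310,150,110,90,7)
E
```

```text
tcp_pos: [0.4955, -0.1231, 0.0821]
contact_force: [2.1, 3.4, 11.1]
clock: 8.12
tcp_pos: [0.4925, -0.2246, 0.1308]
orientation: [3.135, 0.194, -0.0]
contact_force: [-0.3, -0.7, 1.2]
grip_width: 0.0428
gripper_force: 0.0
```

View pics/c1b.png

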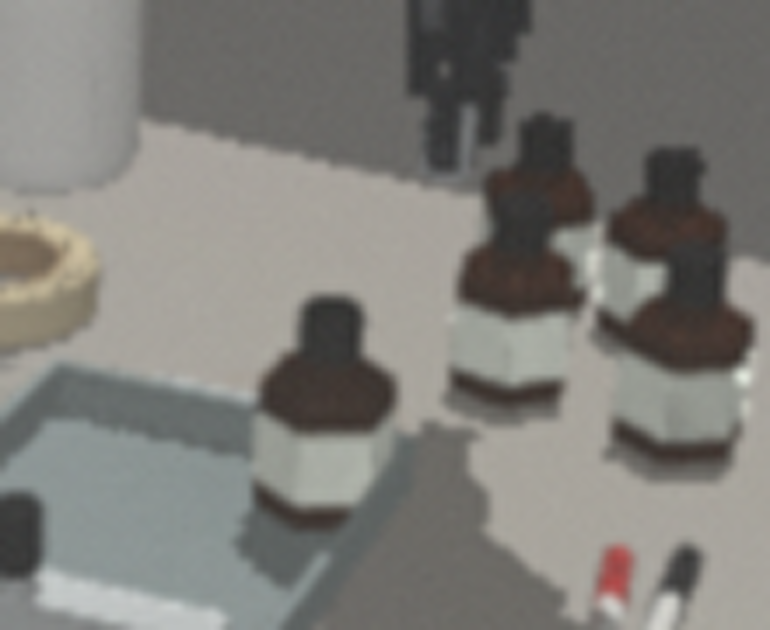

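b1 stands in the near corner against the end wall, at about (330,420) in the crop. Next is b3.

```bash
python3 -m pendant '{"translation":[[-0.2,-1.2,0],[-0.45,-2.45,0],[-0.45,-2.45,0],[-0.45,-2.45,0],[-0.45,-2.45,-0.3],[-0.45,-2.45,-0.3]],"delta_rot":[[0,0,1.5],[0,0,3.1],[0,0,3.1],[0,0,3.1],[0,0,3.1],[0,0,3.1]]}' 0.55 40
```

```text
clock: 8.98
tcp_pos: [0.4814, -0.2834, 0.1222]
orientation: [-3.08, -0.615, 0.002]
contact_force: [0.4, -0.4, -0.3]
grip_width: 0.047
gripper_force: 0.0
```

```bash
python3 -m pendant '{"translation":[[-0.05,-0.08,-0.6],[-0.05,-0.08,-1.2],[-0.05,-0.08,-1.78],[-0.05,-0.08,-1.78],[-0.05,-0.08,-1.78]],"delta_rot":[[0,0,0],[0,0,0],[0,0,0],[0,0,0],[0,0,0]]}' |sed -n '2p;4p'; python3 -m pendant '{"translation":[[0,0,0],[0,0,0],[0,0,0],[0,0,0],[0,0,0]],"delta_rot":[[0,0,0],[0,0,0],[0,0,0],[0,0,0],[0,0,0]]}' 0.2 40
```

```text
tcp_pos: [0.4806, -0.2868, 0.0786]
contact_force: [-0.3, -0.4, 0.5]
clock: 10.22
tcp_pos: [0.481, -0.2871, 0.0792]
orientation: [3.08, 0.613, 0.002]
contact_force: [-0.1, -1.0, 5.9]
grip_width: 0.0261
gripper_force: 39.8
```

```bash
python3 -m pendant '{"translation":[[0,0,1],[0,0,2.4],[1.5,1.5,2.4],[3.2,3,2.4],[3.3,5,2.4],[3.2,7.1,2.4],[3.0,7.1,2.4],[3.0,7.1,2.4],[3.0,7.1,1.6],[3.0,7.1,0.8],[3.0,7.1,0.4],[3.0,7.1,0.4]],"delta_rot":[[0,0,0],[0,0,0],[0,0,-1],[0,0,-2],[0,0,-3.15],[0,0,-3.15],[0,0,-3.15],[0,0,-3.15],[0,0,-3.15],[0,0,-3.15],[0,0,-3.15],[0,0,-3.15]]}'; python3 -m pendant '{"translation":[[0,0,-0.14],[0,0,-0.14]],"delta_rot":[[0,0,0],[0,0,0]]}'
```

```text
clock: 11.72
tcp_pos: [0.5548, -0.1102, 0.0879]
orientation: [3.136, 0.183, -0.003]
contact_force: [0.3, 0.3, -1.6]
grip_width: 0.0265
gripper_force: 40.0
clock: 11.98
tcp_pos: [0.5558, -0.1094, 0.0855]
orientation: [3.136, 0.185, 0.001]
contact_force: [-0.0, 0.3, -1.9]
grip_width: 0.0262
gripper_force: 40.1
```

```bash
python3 -m pendant '{"translation":[[0.01,-0.1,0.02],[0.02,-0.2,0.02],[0.02,-0.2,0.02]],"delta_rot":[[0,0,0],[0,0,0],[0,0,0]]}'|sed -n '2p;4p'; python3 -m pendant '{"translation":[[-0.1,-0.01,0],[-0.2,-0.02,0],[-0.2,-0.02,0]],"delta_rot":[[0,0,0],[0,0,0],[0,0,0]]}'|sed -n '2p;4p'; python3 -m pendant '{"translation":[[-0.08,0,0],[-0.08,0,0],[-0.08,-0.1,0],[-0.08,-0.1,0]],"delta_rot":[[0,0,0],[0,0,0],[0,0,0],[0,0,0]]}'|sed -n '2p;4p'
```

```text
tcp_pos: [0.5559, -0.1146, 0.0857]
contact_force: [-0.5, 0.4, -1.7]
tcp_pos: [0.5521, -0.1145, 0.0862]
contact_force: [3.9, 1.0, 0.6]
tcp_pos: [0.5509, -0.116, 0.0865]
contact_force: [4.9, 2.3, 1.6]
```

```bash
python3 -m pendant '{"translation":[[0,-0.1,0],[0.01,-0.18,0],[0.01,-0.18,0]],"delta_rot":[[0,0,0],[0,0,0],[0,0,0]]}'|sed -n '2p;4p'; python3 -m pendant '{"translation":[[0.04,0.06,-0.04],[0.04,0.06,-0.06]],"delta_rot":[[0,0,0],[0,0,0]]}'|sed -n '2p;4p'; python3 -m pendant '{"translation":[[0,0,0],[0,0,0],[0,0,1],[0,0,2],[0,-2,2],[0,-4,2],[0,-5,2],[0,-5,2]],"delta_rot":[[0,0,0],[0,0,0],[0,0,0],[0,0,0],[0,0,0],[0,0,0],[0,0,0],[0,0,0]]}' 0.5 40
python3 - <<'E'
from h import *
look('d');A=cv2.imread('pics/d_top.png');cv2.imwrite('pics/d1.png',np.hstack([cv2.resize(A[170:270,330:430],None,fx=4,fy=4,interpolation=2),cv2.resize(cv2.imread('pics/d_side.png')[150:250,310:410],None,fx=4,fy=4,interpolation=2)]))
E
```

```text
tcp_pos: [0.551, -0.1173, 0.0865]
contact_force: [4.7, 10.2, 4.3]
tcp_pos: [0.5522, -0.1167, 0.0855]
contact_force: [2.2, 8.4, 11.1]
clock: 14.85
tcp_pos: [0.5485, -0.2483, 0.1335]
orientation: [3.136, 0.177, -0.003]
contact_force: [-0.2, 0.2, -0.4]
grip_width: 0.0427
gripper_force: 0.0
```

View pics/d1.png

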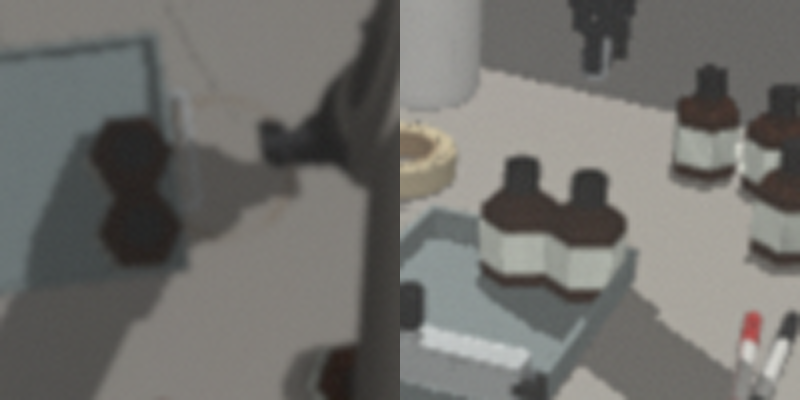

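Both bottles stand face to face along the end wall. Next is b5.

```bash
python3 -m pendant '{"translation":[[-2.2,-0.4,0],[-4.4,-0.8,0],[-6.3,-1.0,0],[-6.3,-1.0,0],[-6.3,-1.0,-0.4],[-6.3,-1.0,-0.6],[-6.3,-1.0,-0.6]],"delta_rot":[[0,0,-0.5],[0,0,-1],[0,0,-1],[0,0,-1],[0,0,-1],[0,0,-1],[0,0,-1]]}' 0.55 40
```

```text
clock: 15.82
tcp_pos: [0.3932, -0.2694, 0.1182]
orientation: [-3.14, -0.051, 0.002]
contact_force: [-0.0, 0.7, -0.0]
grip_width: 0.0463
gripper_force: 0.0
```

```bash
python3 -m pendant '{"translation":[[-0.07,-0.17,-0.5],[-0.07,-0.17,-1.0],[-0.07,-0.17,-1.57],[-0.07,-0.17,-1.57],[-0.07,-0.17,-1.57]],"delta_rot":[[0,0,0],[0,0,0],[0,0,0],[0,0,0],[0,0,0]]}' |sed -n '2p;4p'; python3 -m pendant '{"translation":[[0,0,0],[0,0,0],[0,0,0],[0,0,0],[0,0,0]],"delta_rot":[[0,0,0],[0,0,0],[0,0,0],[0,0,0],[0,0,0]]}' 0.2 40
```

```text
tcp_pos: [0.3909, -0.2744, 0.0797]
contact_force: [-0.7, -0.1, -0.6]
clock: 17.08
tcp_pos: [0.3913, -0.2748, 0.0803]
orientation: [3.141, 0.048, 0.002]
contact_force: [1.0, -1.4, 5.3]
grip_width: 0.0262
gripper_force: 39.6
```

```bash
python3 -m pendant '{"translation":[[0,0,1],[0,0,2.4],[2.2,0.8,2.4],[4.4,1.2,2.4],[6.6,1.5,2.4],[8.8,2.5,2.4],[8.9,4.6,2.4],[8.75,6.84,2.4],[8.65,6.84,2.4],[8.65,6.84,2.4],[8.65,6.84,1.5],[8.65,6.84,0.7]],"delta_rot":[[0,0,0],[0,0,0],[0,0,0.5],[0,0,1],[0,0,1],[0,0,1],[0,0,1],[0,0,1],[0,0,1],[0,0,1],[0,0,1],[0,0,1]]}'
```

```text
clock: 18.58
tcp_pos: [0.6073, -0.1059, 0.0969]
orientation: [3.135, 0.18, 0.001]
contact_force: [1.2, 0.9, -0.5]
grip_width: 0.0261
gripper_force: 40.0
```

```bash
python3 -m pendant '{"translation":[[0,0,-0.2],[0,0,-0.44],[0,0,-0.44]],"delta_rot":[[0,0,0],[0,0,0],[0,0,0]]}'|sed -n '2p;4p'; python3 -m pendant '{"translation":[[0.01,-0.1,0.02],[0.02,-0.18,0.02],[0.02,-0.18,0.02]],"delta_rot":[[0,0,0],[0,0,0],[0,0,0]]}'|sed -n '2p;4p'; python3 -m pendant '{"translation":[[-0.06,-0.01,0],[-0.12,-0.02,0],[-0.12,-0.02,0]],"delta_rot":[[0,0,0],[0,0,0],[0,0,0]]}'|sed -n '2p;4p'
```

```text
tcp_pos: [0.6071, -0.1044, 0.0866]
contact_force: [0.2, 0.1, -0.5]
tcp_pos: [0.6076, -0.1082, 0.0869]
contact_force: [0.1, 0.3, -0.8]
tcp_pos: [0.6062, -0.1078, 0.0876]
contact_force: [5.1, 1.9, 0.4]
```

Contact with the nest2 bottle; now I press it to the end wall and release.

```bash
python3 -m pendant '{"translation":[[-0.06,-0.08,0],[-0.06,-0.16,0],[-0.06,-0.16,0]],"delta_rot":[[0,0,0],[0,0,0],[0,0,0]]}'|sed -n '2p;4p'; python3 -m pendant '{"translation":[[0,-0.06,0],[0,-0.1,0],[0,-0.1,0]],"delta_rot":[[0,0,0],[0,0,0],[0,0,0]]}'|sed -n '2p;4p'; python3 -m pendant '{"translation":[[0.04,0.04,-0.06],[0.04,0.06,-0.07]],"delta_rot":[[0,0,0],[0,0,0]]}'|sed -n '2p;4p'; python3 -m pendant '{"translation":[[0,0,0],[0,0,0],[0,0,1],[0,0,2],[0,-2,2],[0,-4,2],[0,-5,2],[0,-5,2]],"delta_rot":[[0,0,0],[0,0,0],[0,0,0],[0,0,0],[0,0,0],[0,0,0],[0,0,0],[0,0,0]]}' 0.5 40
```

```text
tcp_pos: [0.606, -0.1095, 0.0881]
contact_force: [6.4, 6.3, 2.3]
tcp_pos: [0.606, -0.1101, 0.0882]
contact_force: [5.0, 9.9, 3.6]
tcp_pos: [0.6065, -0.1098, 0.0867]
contact_force: [2.8, 7.0, 6.9]
clock: 21.7
tcp_pos: [0.6023, -0.2421, 0.1344]
orientation: [3.135, 0.177, -0.003]
contact_force: [-0.5, 0.8, 0.2]
grip_width: 0.0428
gripper_force: 0.0
```

```bash
python3 -m pendant '{"translation":[[-1.6,-1.4,0],[-3.2,-2.8,0],[-4.8,-4.2,0],[-6.6,-5.65,0],[-6.6,-5.65,0],[-6.6,-5.65,0],[-6.6,-5.65,-0.5],[-6.6,-5.65,-0.5]],"delta_rot":[[0,0,-1],[0,0,-2.05],[0,0,-2.05],[0,0,-2.05],[0,0,-2.05],[0,0,-2.05],[0,0,-2.05],[0,0,-2.05]]}' 0.55 40
python3 - <<'E'
from h import *
look('e');A=cv2.imread('pics/e_top.png');cv2.imwrite('pics/e1.png',np.hstack([cv2.resize(A[170:270,330:430],None,fx=4,fy=4,interpolation=2),cv2.resize(cv2.imread('pics/e_side.png')[150:250,310:410],None,fx=4,fy=4,interpolation=2)]))
E
```

```text
clock: 22.7
tcp_pos: [0.4394, -0.3778, 0.121]
orientation: [-3.138, 0.091, 0.003]
contact_force: [-0.4, -0.4, -0.2]
grip_width: 0.0468
gripper_force: 0.0
```

View pics/e1.png

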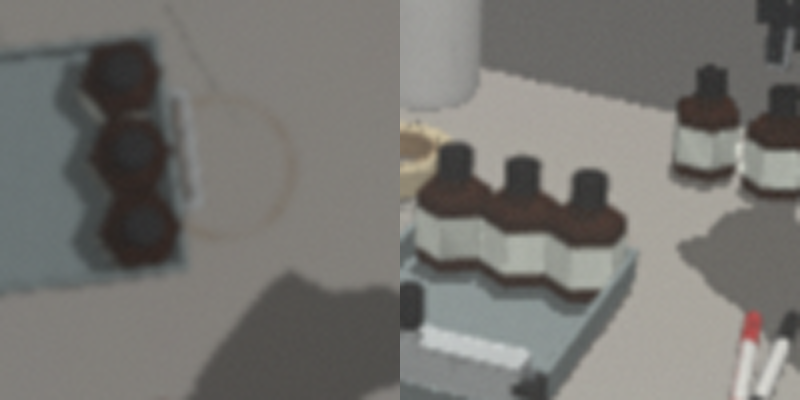

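The row of three is neat: faces touching, caps at (125,68), (132,150) and (145,228) in the crop, parallel to the end wall.

```bash
python3 -m pendant '{"translation":[[0,-0.08,-0.5],[0,-0.08,-1.1],[0,-0.08,-1.67],[0,-0.08,-1.67],[0,-0.08,-1.67]],"delta_rot":[[0,0,0],[0,0,0],[0,0,0],[0,0,0],[0,0,0]]}' |sed -n '2p;4p'; python3 -m pendant '{"translation":[[0,0,0],[0,0,0],[0,0,0],[0,0,0],[0,0,0]],"delta_rot":[[0,0,0],[0,0,0],[0,0,0],[0,0,0],[0,0,0]]}' 0.2 40
```

```text
tcp_pos: [0.4392, -0.3818, 0.0808]
contact_force: [0.6, 0.1, 0.1]
clock: 24.05
tcp_pos: [0.4395, -0.3822, 0.0814]
orientation: [3.139, -0.096, 0.002]
contact_force: [0.1, -1.4, 5.0]
grip_width: 0.0262
gripper_force: 39.8
```

```bash
python3 -m pendant '{"translation":[[0,0,1.8],[0,0,3.6],[0,0.5,5],[0.8,3,5],[1.6,5.5,5],[2.4,8,5],[3.16,10.5,5],[3.16,12.7,5],[3.16,12.7,5],[3.16,12.7,5]],"delta_rot":[[0,0,0],[0,0,0],[0,0,1],[0,0,2.06],[0,0,2.06],[0,0,2.06],[0,0,2.06],[0,0,2.06],[0,0,2.06],[0,0,2.06]]}'
```

```text
clock: 25.3
tcp_pos: [0.5175, -0.0641, 0.2052]
orientation: [3.136, 0.189, -0.002]
contact_force: [-0.2, -0.9, -1.4]
grip_width: 0.0264
gripper_force: 40.2
```

```bash
python3 -m pendant '{"translation":[[0,0,-1.5],[0,0,-3],[0,0,-4],[0,0,-4.4],[0,0,-4.4],[0,0,-4.4]],"delta_rot":[[0,0,0],[0,0,0],[0,0,0],[0,0,0],[0,0,0],[0,0,0]]}'
```

```text
clock: 26.05
tcp_pos: [0.5189, -0.0647, 0.0968]
orientation: [3.136, 0.186, 0.003]
contact_force: [-0.3, 0.2, -1.0]
grip_width: 0.026
gripper_force: 40.2
```

```bash
python3 -m pendant '{"translation":[[0,0,-0.34],[0,0,-0.34]],"delta_rot":[[0,0,0],[0,0,0]]}'|sed -n '2p;4p'; python3 -m pendant '{"translation":[[0.01,-0.1,0],[0.03,-0.24,0],[0.03,-0.24,0]],"delta_rot":[[0,0,0],[0,0,0],[0,0,0]]}'|sed -n '2p;4p'; python3 -m pendant '{"translation":[[0.01,-0.06,0],[0.01,-0.12,0],[0.01,-0.12,0]],"delta_rot":[[0,0,0],[0,0,0],[0,0,0]]}'|sed -n '2p;4p'
```

```text
tcp_pos: [0.5186, -0.0643, 0.0875]
contact_force: [0.6, 0.0, 0.4]
tcp_pos: [0.519, -0.0706, 0.0875]
contact_force: [-0.0, 0.2, 1.9]
tcp_pos: [0.5191, -0.0726, 0.0873]
contact_force: [0.2, 4.0, 1.4]
```

```bash
python3 -m pendant '{"translation":[[0,-0.06,0],[0,-0.12,0],[0,-0.12,0]],"delta_rot":[[0,0,0],[0,0,0],[0,0,0]]}'|sed -n '2p;4p'; python3 -m pendant '{"translation":[[0,0.06,-0.03],[0,0.08,-0.03]],"delta_rot":[[0,0,0],[0,0,0]]}'|sed -n '2p;4p'; python3 -m pendant '{"translation":[[0,0,0],[0,0,0],[0,0,1],[0,0,2],[0,0,3.2],[0,-2,3.2],[0,-4,3.2],[0,-6,3.2],[0,-8,3.2],[0,-8,3.2],[0,-8,3.2]],"delta_rot":[[0,0,0],[0,0,0],[0,0,0],[0,0,0],[0,0,0],[0,0,0],[0,0,0],[0,0,0],[0,0,0],[0,0,0],[0,0,0]]}' 0.45 40
```

```text
tcp_pos: [0.5191, -0.0733, 0.0874]
contact_force: [-0.8, 9.2, 3.5]
tcp_pos: [0.5192, -0.073, 0.0873]
contact_force: [-2.6, 4.8, 9.9]
clock: 29.05
tcp_pos: [0.5188, -0.2741, 0.1661]
orientation: [-3.136, -0.186, 0.001]
contact_force: [-0.4, 0.5, -0.8]
grip_width: 0.0386
gripper_force: 0.0
```

```bash
python3 -m pendant '{"translation":[[-0.2,-2,0],[-0.37,-4.4,0],[-0.37,-4.4,0],[-0.37,-4.4,-1],[-0.37,-4.4,-1.8],[-0.37,-4.4,-1.8],[-0.37,-4.4,-1.8]],"delta_rot":[[0,0,2],[0,0,4],[0,0,4.75],[0,0,4.75],[0,0,4.75],[0,0,4.75],[0,0,4.75]]}' 0.55 40
python3 - <<'E'
from h import *
look('f');A=cv2.imread('pics/f_top.png');cv2.imwrite('pics/f1.png',np.hstack([cv2.resize(A[170:270,330:430],None,fx=4,fy=4,interpolation=2),cv2.resize(cv2.imread('pics/f_side.png')[150:250,310:410],None,fx=4,fy=4,interpolation=2)]))
E
```

```text
clock: 29.92
tcp_pos: [0.5104, -0.3838, 0.122]
orientation: [3.03, 0.829, 0.001]
contact_force: [0.1, -0.6, -0.3]
grip_width: 0.0469
gripper_force: 0.0
```

View pics/f1.png

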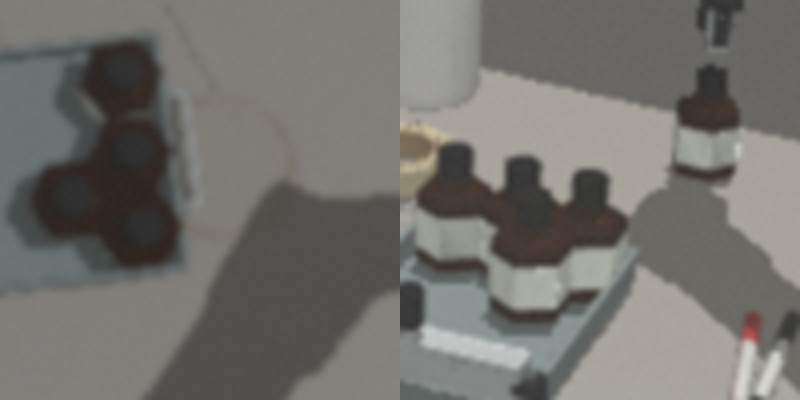

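Nest4 is filled and nested in the hollow. Picking b2.

```bash
python3 -m pendant '{"translation":[[-0.03,0,-0.5],[-0.03,0,-1.1],[-0.03,0,-1.7],[-0.03,0,-1.7],[-0.03,0,-1.7]],"delta_rot":[[0,0,0],[0,0,0],[0,0,0],[0,0,0],[0,0,0]]}' |sed -n '2p;4p'; python3 -m pendant '{"translation":[[0,0,0],[0,0,0],[0,0,0],[0,0,0],[0,0,0]],"delta_rot":[[0,0,0],[0,0,0],[0,0,0],[0,0,0],[0,0,0]]}' 0.2 40
```

```text
tcp_pos: [0.5093, -0.3842, 0.079]
contact_force: [0.2, -0.8, 0.0]
clock: 31.28
tcp_pos: [0.5097, -0.3846, 0.0797]
orientation: [3.029, 0.828, 0.002]
contact_force: [0.5, -0.6, 5.8]
grip_width: 0.0261
gripper_force: 39.7
```

```bash
python3 -m pendant '{"translation":[[0,0,1.8],[0,0,3.6],[0,0.5,5],[0.8,3,5],[1.6,5.5,5],[2.3,8,5],[2.61,10.5,5],[2.61,13,5],[2.61,13,5],[2.61,13,5],[2.61,13,5]],"delta_rot":[[0,0,0],[0,0,0],[0,0,-1.5],[0,0,-3],[0,0,-4.76],[0,0,-4.76],[0,0,-4.76],[0,0,-4.76],[0,0,-4.76],[0,0,-4.76],[0,0,-4.76]]}'
```

```text
clock: 32.65
tcp_pos: [0.5738, -0.0615, 0.2035]
orientation: [3.135, 0.181, -0.002]
contact_force: [0.1, -0.4, -2.4]
grip_width: 0.0264
gripper_force: 40.1
```

```bash
python3 -m pendant '{"translation":[[0,0,-1.5],[0,0,-3],[0,0,-4],[0,0,-4.4],[0,0,-4.4],[0,0,-4.4]],"delta_rot":[[0,0,0],[0,0,0],[0,0,0],[0,0,0],[0,0,0],[0,0,0]]}'
```

```text
clock: 33.4
tcp_pos: [0.5749, -0.0597, 0.095]
orientation: [3.136, 0.184, 0.002]
contact_force: [0.4, 0.2, -1.7]
grip_width: 0.0263
gripper_force: 40.2
```

Floor level is at TCP z ≈ 0.0857; lowering, then pressing in.

```bash
python3 -m pendant '{"translation":[[0,0,-0.34],[0,0,-0.34]],"delta_rot":[[0,0,0],[0,0,0]]}'|sed -n '2p;4p'; python3 -m pendant '{"translation":[[0,-0.1,0],[-0.03,-0.22,0],[-0.06,-0.26,0],[-0.06,-0.26,0]],"delta_rot":[[0,0,0],[0,0,0],[0,0,0],[0,0,0]]}'|sed -n '2p;4p'; python3 -m pendant '{"translation":[[-0.04,-0.06,0],[-0.04,-0.12,0],[-0.04,-0.12,0]],"delta_rot":[[0,0,0],[0,0,0],[0,0,0]]}'|sed -n '2p;4p'
```

```text
tcp_pos: [0.5748, -0.0593, 0.0858]
contact_force: [0.4, 0.0, -1.2]
tcp_pos: [0.5735, -0.065, 0.0858]
contact_force: [1.6, 3.6, -0.7]
tcp_pos: [0.5729, -0.066, 0.086]
contact_force: [2.9, 8.2, -0.1]
```

```bash
python3 -m pendant '{"translation":[[0.02,0.05,-0.03],[0.02,0.06,-0.04]],"delta_rot":[[0,0,0],[0,0,0]]}'|sed -n '2p;4p'; python3 -m pendant '{"translation":[[0,0,0],[0,0,0],[0,0,1],[0,0,2],[-0.5,2,2],[-1.1,4,2],[-1.7,5.75,2],[-1.7,5.75,1.5],[-1.7,5.75,1.5],[-1.7,5.75,1.5]],"delta_rot":[[0,0,0],[0,0,0],[0,0,0],[0,0,0],[0,0,0],[0,0,0],[0,0,0],[0,0,0],[0,0,0],[0,0,0]]}' 0.45 40
python3 - <<'E'
from h import *
look('g');A=cv2.imread('pics/g_top.png');cv2.imwrite('pics/g1.png',np.hstack([cv2.resize(A[170:270,270:370],None,fx=4,fy=4,interpolation=2),cv2.resize(cv2.imread('pics/g_side.png')[150:250,290:390],None,fx=4,fy=4,interpolation=2)]))
E
```

```text
tcp_pos: [0.5737, -0.0659, 0.0856]
contact_force: [2.2, 4.9, 7.0]
clock: 36.02
tcp_pos: [0.5302, 0.0746, 0.1219]
orientation: [3.135, 0.181, -0.001]
contact_force: [-0.5, 0.1, -0.5]
grip_width: 0.0387
gripper_force: 0.0
```

View pics/g1.png

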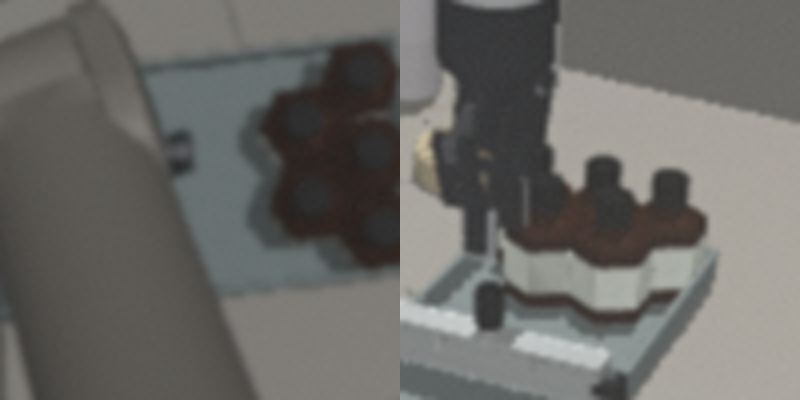

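All five bottles are packed: three by the wall, two in the hollows. The gripper hangs above the knob; lower and grip it.

```bash
python3 -m pendant '{"translation":[[0,0.15,-0.7],[0,0.15,-1.4],[0,0.15,-2.1],[0,0.15,-2.1],[0,0.15,-2.1]],"delta_rot":[[0,0,0],[0,0,0],[0,0,0],[0,0,0],[0,0,0]]}' |sed -n '2p;4p'; python3 -m pendant '{"translation":[[0,0,0],[0,0,0],[0,0,0],[0,0,0],[0,0,0]],"delta_rot":[[0,0,0],[0,0,0],[0,0,0],[0,0,0],[0,0,0]]}' 0.1 40
```

```text
tcp_pos: [0.53, 0.0804, 0.0695]
contact_force: [-0.8, 0.3, -0.8]
clock: 37.38
tcp_pos: [0.5304, 0.08, 0.0703]
orientation: [3.136, 0.185, 0.002]
contact_force: [-1.0, -2.3, 6.1]
grip_width: 0.0186
gripper_force: 39.2
```

```bash
python3 -m pendant '{"translation":[[0.05,-0.5,0],[0.12,-1.2,0],[0.2,-2,0],[0.28,-2.8,0],[0.36,-3.5,0],[0.4,-3.8,0],[0.4,-3.8,0],[0.4,-3.8,0]],"delta_rot":[[0,0,0],[0,0,0],[0,0,0],[0,0,0],[0,0,0],[0,0,0],[0,0,0],[0,0,0]]}' |sed -n '2p;4p'; for i in 1 2 3; do python3 -m pendant '{"translation":[[0.01,-0.05,0],[0.015,-0.12,0],[0.015,-0.12,0]],"delta_rot":[[0,0,0],[0,0,0],[0,0,0]]}' |sed -n '2p;4p';done
```

```text
tcp_pos: [0.5416, -0.0156, 0.0703]
contact_force: [5.0, -1.5, 5.0]
tcp_pos: [0.5418, -0.0171, 0.0703]
contact_force: [4.6, 1.8, 5.9]
tcp_pos: [0.5421, -0.0201, 0.0703]
contact_force: [3.9, 1.9, 4.9]
tcp_pos: [0.5425, -0.0231, 0.0703]
contact_force: [4.5, 1.2, 6.0]
```

```bash
for i in 1 2 3; do python3 -m pendant '{"translation":[[0,-0.04,0],[0,-0.08,0],[0,-0.08,0]],"delta_rot":[[0,0,0],[0,0,0],[0,0,0]]}' |sed -n '2p;4p';done
```

```text
tcp_pos: [0.5427, -0.0249, 0.0703]
contact_force: [5.6, 1.8, 5.8]
tcp_pos: [0.5427, -0.0255, 0.0703]
contact_force: [4.9, 5.5, 4.4]
tcp_pos: [0.5428, -0.0257, 0.0703]
contact_force: [4.6, 9.1, 4.3]
```

```bash
for i in 1 2; do python3 -m pendant '{"translation":[[0,-0.06,0],[0,-0.12,0],[0,-0.12,0]],"delta_rot":[[0,0,0],[0,0,0],[0,0,0]]}' |sed -n '2p;4p';done;  python3 -m pendant '{"translation":[[0,0.2,0],[0,0.28,0],[0,0.28,0]],"delta_rot":[[0,0,0],[0,0,0],[0,0,0]]}' |sed -n '2p;4p'
```

```text
tcp_pos: [0.5428, -0.0259, 0.0703]
contact_force: [4.1, 15.5, 4.9]
tcp_pos: [0.5428, -0.0261, 0.0703]
contact_force: [3.7, 22.3, 4.1]
tcp_pos: [0.5428, -0.0256, 0.0703]
contact_force: [4.7, 6.6, 4.2]
```

Bar contact is firm. I release, rise, and move over to the tape measure while looking again at the tools.

```bash
python3 -m pendant '{"translation":[[0,0,0],[0,0,0],[0,0,0],[0,0,1],[0,0,2.4]],"delta_rot":[[0,0,0],[0,0,0],[0,0,0],[0,0,0],[0,0,0]]}' 0.35 40|sed -n '2p;4p';python3 -m pendant '{"translation":[[0,1,0],[-0.2,3,0],[-0.6,5,0],[-1,7,0],[-1.4,9,0],[-1.8,11,0],[-2,13,0],[-2,14.5,0],[-2,15.6,0],[-2,15.6,0],[-2,15.6,0]],"delta_rot":[[0,0,1],[0,0,3],[0,0,5],[0,0,7],[0,0,9],[0,0,11],[0,0,13],[0,0,15],[0,0,16.6],[0,0,16.6],[0,0,16.6]]}' 0.75
python3 - <<'E'
from h import *
look('i');A=cv2.imread('pics/i_top.png');cv2.imwrite('pics/i1.png',np.hstack([cv2.resize(A[170:270,160:260],None,fx=4,fy=4,interpolation=2),cv2.resize(A[170:270,270:370],None,fx=4,fy=4,interpolation=2)]))
E
```

```text
tcp_pos: [0.5396, -0.0291, 0.1291]
contact_force: [0.4, -0.4, -0.7]
clock: 43.75
tcp_pos: [0.4904, 0.3603, 0.1286]
orientation: [2.227, 2.216, -0.003]
contact_force: [0.9, -0.8, 0.3]
grip_width: 0.064
gripper_force: 0.0
```

View pics/i1.png

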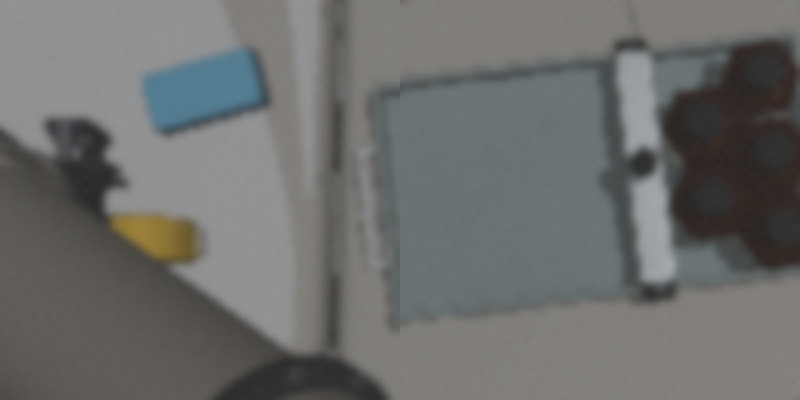

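The foam block is unmoved at about (207,89) in the crop, and the bar sits against the bottles. That was my last picture, so from here I check with numbers only.

```bash
python3 -m pendant '{"translation":[[0.09,0.15,-1],[0.09,0.15,-2],[0.09,0.15,-3],[0.09,0.15,-4.15],[0.09,0.15,-4.15],[0.09,0.15,-4.15]],"delta_rot":[[0,0,0],[0,0,0],[0,0,0],[0,0,0],[0,0,0],[0,0,0]]}'|sed -n '2p;4p';python3 -m pendant '{"translation":[[0,0,0],[0,0,0],[0,0,0],[0,0,0],[0,0,0],[0,0,0]],"delta_rot":[[0,0,0],[0,0,0],[0,0,0],[0,0,0],[0,0,0],[0,0,0]]}' 0.25 30
```

```text
tcp_pos: [0.4939, 0.365, 0.0268]
contact_force: [-0.1, -0.5, 0.6]
clock: 45.35
tcp_pos: [0.4938, 0.3655, 0.027]
orientation: [2.226, 2.216, 0.002]
contact_force: [0.1, -2.5, 5.8]
grip_width: 0.0316
gripper_force: 30.1
```

```bash
python3 -m pendant '{"translation":[[0,0,1.6],[0,0,3.2],[0.2,-2,3.2],[0.5,-4,3.2],[0.8,-6,3.2],[1.1,-8,3.2],[1.4,-10,3.2],[1.6,-12,3.2],[1.7,-13.45,3.2],[1.7,-13.45,3.2],[1.7,-13.45,3.2],[1.7,-13.45,3.2]],"delta_rot":[[0,0,0],[0,0,-1],[0,0,-3],[0,0,-5],[0,0,-7],[0,0,-9],[0,0,-11],[0,0,-13],[0,0,-15],[0,0,-16.6],[0,0,-16.6],[0,0,-16.6]]}'
```

```text
clock: 46.85
tcp_pos: [0.5356, 0.0296, 0.1058]
orientation: [-3.135, -0.192, 0.0]
contact_force: [-0.4, 0.8, -2.0]
grip_width: 0.0317
gripper_force: 30.7
```

```bash
python3 -m pendant '{"translation":[[0,0,-1],[0,0,-2],[0,0,-2.7],[0,0,-2.7],[0,0,-2.85],[0,0,-2.85]],"delta_rot":[[0,0,0],[0,0,0],[0,0,0],[0,0,0],[0,0,0],[0,0,0]]}'
```

```text
clock: 47.6
tcp_pos: [0.5368, 0.0312, 0.0351]
orientation: [-3.134, -0.191, -0.004]
contact_force: [1.2, 6.5, -3.2]
grip_width: 0.0316
gripper_force: 37.4
```

```bash
python3 -m pendant '{"translation":[[-0.03,0.2,0],[-0.05,0.36,0],[-0.05,0.36,0]],"delta_rot":[[0,0,0],[0,0,0],[0,0,0]]}'|sed -n '2p;4p';python3 -m pendant '{"translation":[[0,0,-0.06],[0,0,-0.06]],"delta_rot":[[0,0,0],[0,0,0]]}'|sed -n '2p;4p'
```

```text
tcp_pos: [0.5344, 0.0379, 0.0346]
contact_force: [0.4, -0.7, -2.9]
tcp_pos: [0.5345, 0.0375, 0.0331]
contact_force: [0.1, -1.0, -0.8]
```

The finger knuckles are wider than I assumed: they touched the bar flange, and the tape had to come 6 mm away. I'll release here, then push the tape towards the bar with the gripper turned 90°.

```bash
python3 -m pendant '{"translation":[[-0.02,0.15,0],[-0.02,0.15,0],[-0.02,0.15,-0.03]],"delta_rot":[[0,0,0],[0,0,0],[0,0,0]]}'|sed -n '2p;4p';python3 -m pendant '{"translation":[[0,0,0],[0,0,0],[0,0,0],[0,0,0]],"delta_rot":[[0,0,0],[0,0,0],[0,0,0],[0,0,0]]}' 0.48|sed -n '2p;4,5p'; python3 -m pendant '{"translation":[[0,0,1],[0,0,2],[0,0,3],[0,0,4],[-0.05,0.7,4],[-0.1,1.3,4],[-0.2,2,4],[-0.2,2,4],[-0.2,2,4],[-0.2,2,4],[-0.2,2,4]],"delta_rot":[[0,0,0],[0,0,0],[0,0,2],[0,0,4],[0,0,6],[0,0,8],[0,0,10],[0,0,12],[0,0,14],[0,0,16],[0,0,18]]}'
python3 - <<'E'
from h import *
o=look('j')
for n in o:
    p,P=o[n];hsv=cv2.cvtColor(p,cv2.COLOR_RGB2HSV)
    m=(hsv[...,0]>15)&(hsv[...,0]<32)&(hsv[...,1]>110)&(np.abs(P[...,0]-.537)<.12)&(np.abs(P[...,1]-.03)<.2)
    Q=P[m]-[.5370,.0228,0];c,s=np.cos(.1187),np.sin(.1187);tx=c*Q[:,0]+s*Q[:,1];ty=-s*Q[:,0]+c*Q[:,1]
    print(n,m.sum(),[np.percentile(a,[3,50,97]).round(4).tolist() for a in(tx,ty,Q[:,2])])
E
```

```text
tcp_pos: [0.534, 0.0421, 0.033]
contact_force: [-4.4, 0.1, 14.2]
tcp_pos: [0.534, 0.0415, 0.0322]
contact_force: [0.0, -0.2, -0.1]
grip_width: 0.0412
clock: 50.48
tcp_pos: [0.5289, 0.0914, 0.1322]
orientation: [-2.08, -2.355, 0.0]
contact_force: [-0.6, -0.2, -0.4]
grip_width: 0.0407
gripper_force: 0.0
top 48 [[-0.0466, 0.0198, 0.0349], [-0.0013, 0.0092, 0.019], [0.0541, 0.0668, 0.5352]]
side 460 [[-0.0302, -0.0043, 0.0307], [0.011, 0.0364, 0.0402], [0.0113, 0.0435, 0.067]]
```

```bash
python3 -m pendant '{"translation":[[0,0,-1.2],[0,0,-2.4],[0,0,-3.6],[0,0,-4.25],[0,0,-4.25],[0,0,-4.25]],"delta_rot":[[0,0,0],[0,0,0],[0,0,0],[0,0,0],[0,0,0],[0,0,0]]}'|sed -n '2p;4p';python3 -m pendant '{"translation":[[0.05,-0.4,0],[0.09,-0.75,0],[0.11,-0.95,0],[0.13,-1.15,0],[0.16,-1.35,0],[0.18,-1.55,0],[0.21,-1.75,0],[0.23,-1.9,0],[0.23,-1.9,0]],"delta_rot":[[0,0,0],[0,0,0],[0,0,0],[0,0,0],[0,0,0],[0,0,0],[0,0,0],[0,0,0],[0,0,0]]}'|sed -n '2p;4p'
```

```text
tcp_pos: [0.5298, 0.0919, 0.027]
contact_force: [-0.3, 0.5, -1.6]
tcp_pos: [0.5347, 0.0433, 0.0259]
contact_force: [0.3, 0.3, -0.4]
```

```bash
cat >> h.py <<'E'
def tr(P):
    Q=P-[.5370,.0228,0];c,s=np.cos(.1187),np.sin(.1187);return np.c_[c*Q[:,0]+s*Q[:,1],-s*Q[:,0]+c*Q[:,1],Q[:,2]]
def tape(tag,names=('side','top')):
  o=look(tag,names)
  for n in o:
    p,P=o[n];hsv=cv2.cvtColor(p,cv2.COLOR_RGB2HSV)
    m=(hsv[...,0]>15)&(hsv[...,0]<32)&(hsv[...,1]>110)&(np.abs(P[...,0]-.537)<.12)&(np.abs(P[...,1]-.03)<.2)&(P[...,2]<.1)
    print(n,m.sum(),[np.percentile(a,[3,50,97]).round(4).tolist() for a in tr(P[m]).T])
E
python3 -m pendant '{"translation":[[0.02,-0.15,0],[0.03,-0.3,0],[0.03,-0.3,0]],"delta_rot":[[0,0,0],[0,0,0],[0,0,0]]}'|sed -n '2p;4p'; python3 -c "
from h import *
tape('k',('side',))"
```

```text
tcp_pos: [0.5354, 0.0359, 0.026]
contact_force: [1.3, -1.0, 0.0]
side 211 [[-0.0308, 0.0003, 0.0215], [-0.0178, 0.0033, 0.0078], [0.0104, 0.0379, 0.0677]]
```

```bash
python3 -m pendant '{"translation":[[-0.1,0.8,0],[-0.1,0.8,1],[-0.1,0.8,2.5],[-0.1,0.8,4],[-0.1,0.8,4]],"delta_rot":[[0,0,0],[0,0,0],[0,0,0],[0,0,0],[0,0,0]]}'
cat >> h.py <<'E'
def tool(p,col,z,box):
    hsv=cv2.cvtColor(p,cv2.COLOR_RGB2HSV);h,s=hsv[...,0],hsv[...,1]
    m=((h>85)&(h<125)&(s>80)) if col=='blue' else (((h<8)|(h>172))&(s>80))
    k=np.zeros(m.shape,np.uint8);k[box[1]:box[3],box[0]:box[2]]=1;m=(m&(k>0)).astype(np.uint8)
    S=cv2.resize(m*255,None,fx=4,fy=4,interpolation=1);c=cv2.findContours((S>127).astype(np.uint8),0,2)[0];c=np.vstack([x for x in c if cv2.contourArea(x)>200])
    B=cv2.boxPoints(cv2.minAreaRect(c));P=onz('top',(B+.5)/4-.5,z)[:,:2];e=np.roll(P,-1,0)-P;L=np.linalg.norm(e,axis=1);i=L.argmax()
    print(col,'c',P.mean(0).round(4),'size',L[:2].round(3),'long axis deg',(np.degrees(np.arctan2(e[i,1],e[i,0]))%180).round(1))
E
python3 -c "
from h import *
p=look('l',('top',))['top'][0]
tool(p,'blue',.030,(150,160,240,230));tool(p,'red',.013,(150,235,240,300))
p=cv2.imread('pics/top0.png')[...,::-1].copy();tool(p,'blue',.030,(150,160,240,230));tool(p,'red',.013,(150,235,240,300))"
```

```text
clock: 53.5
tcp_pos: [0.535, 0.0569, 0.1288]
orientation: [2.084, 2.346, 0.006]
contact_force: [-0.5, 0.1, 0.2]
grip_width: 0.0409
gripper_force: 0.0
blue c [0.6046 0.331 ] size [0.084 0.044] long axis deg 106.2
red c [0.3903 0.3434] size [0.024 0.075] long axis deg 13.3
blue c [0.6046 0.331 ] size [0.085 0.044] long axis deg 106.2
red c [0.3903 0.3434] size [0.024 0.075] long axis deg 13.3
```

```bash
python3 -m pendant '{"translation":[[0,1.5,0],[-0.8,3,0],[-1.6,4.5,0],[-2.4,6,0],[-3.2,7.5,0],[-4,9,0],[-5,10.5,0],[-5.8,11.5,0],[-5.8,11.5,-1],[-5.8,11.5,-2],[-5.8,11.5,-2.8],[-5.8,11.5,-2.8]],"delta_rot":[[0,0,-1],[0,0,-3],[0,0,-5],[0,0,-7],[0,0,-9],[0,0,-11],[0,0,-13],[0,0,-15],[0,0,-16.5],[0,0,-16.5],[0,0,-16.5],[0,0,-16.5]]}' 0.6 30
```

```text
clock: 55.05
tcp_pos: [0.3864, 0.3424, 0.0537]
orientation: [3.114, 0.39, -0.007]
contact_force: [-0.5, 0.6, 0.2]
grip_width: 0.0512
gripper_force: 0.0
```

```bash
python3 -m pendant '{"translation":[[0.1,0.04,-0.7],[0.1,0.04,-1.4],[0.1,0.04,-2.0],[0.1,0.04,-2.0],[0.1,0.04,-2.0]],"delta_rot":[[0,0,0],[0,0,0],[0,0,0],[0,0,0],[0,0,0]]}'|sed -n '2p;4p';python3 -m pendant '{"translation":[[0,0,0],[0,0,0],[0,0,0],[0,0,0],[0,0,0],[0,0,0]],"delta_rot":[[0,0,0],[0,0,0],[0,0,0],[0,0,0],[0,0,0],[0,0,0]]}' 0.15 30
```

```text
tcp_pos: [0.3906, 0.3452, 0.0062]
contact_force: [-0.4, 0.6, 0.4]
clock: 56.42
tcp_pos: [0.3909, 0.3454, 0.0067]
orientation: [-3.117, -0.39, -0.002]
contact_force: [-1.0, -0.0, 5.8]
grip_width: 0.0229
gripper_force: 29.8
```

```bash
python3 -m pendant '{"translation":[[0,0,1.6],[0,0,3.2],[0.8,-1.5,3.2],[1.8,-3.3,3.2],[2.8,-5.1,3.2],[3.8,-6.9,3.2],[4.8,-8.7,3.2],[5.54,-10.4,3.2],[5.54,-10.4,3.2],[5.54,-10.4,3.2],[5.54,-10.4,2],[5.54,-10.4,1.2]],"delta_rot":[[0,0,0],[0,0,0],[0,0,-0.5],[0,0,-1.5],[0,0,-1.5],[0,0,-1.5],[0,0,-1.5],[0,0,-1.5],[0,0,-1.5],[0,0,-1.5],[0,0,-1.5],[0,0,-1.5]]}';python3 -m pendant '{"translation":[[0,0,-0.4],[0,0,-0.8],[0,0,-0.88],[0,0,-0.88]],"delta_rot":[[0,0,0],[0,0,0],[0,0,0],[0,0,0]]}'
```

```text
clock: 57.92
tcp_pos: [0.5281, 0.0871, 0.0353]
orientation: [-3.135, -0.19, 0.001]
contact_force: [-0.3, 0.1, -0.0]
grip_width: 0.0227
gripper_force: 29.8
clock: 58.42
tcp_pos: [0.5292, 0.0852, 0.0143]
orientation: [-3.136, -0.186, -0.001]
contact_force: [0.6, 0.7, 0.3]
grip_width: 0.0227
gripper_force: 29.8
```

```bash
python3 -m pendant '{"translation":[[0,0,-0.05],[0,0,-0.05]],"delta_rot":[[0,0,0],[0,0,0]]}'|sed -n '2p;4p';python3 -m pendant '{"translation":[[0,0,0],[0,0,0],[0,0,0],[0,0,1.5],[0,0,3],[0,0,4.6],[0.3,1.5,4.6],[0.8,3,4.6],[1.4,4.6,4.6],[2,6.2,4.6],[2.6,7.8,4.6],[3,9.8,4.6]],"delta_rot":[[0,0,0],[0,0,0],[0,0,0],[0,0,0],[0,0,0],[0,0,2],[0,0,4],[0,0,6],[0,0,8],[0,0,10],[0,0,12],[0,0,14]]}' 0.42; python3 -m pendant '{"translation":[[0,0,0],[0,0,0],[0,0,-0.6],[0,0,-1.2],[0,0,-1.2]],"delta_rot":[[0,0,2],[0,0,4],[0,0,5.9],[0,0,5.9],[0,0,5.9]]}' 0.9 25
python3 -c "
from h import *
o=look('m')
p=o['top'][0];tool(p,'blue',.030,(150,160,240,230))
for n in o:
    p,P=o[n];hsv=cv2.cvtColor(p,cv2.COLOR_RGB2HSV);m=((hsv[...,0]<8)|(hsv[...,0]>172))&(hsv[...,1]>90)&(np.abs(P[...,0]-.53)<.06)&(np.abs(P[...,1]-.085)<.06)
    print(n,m.sum(),[np.percentile(a,[3,50,97]).round(4).tolist() for a in tr(P[m]).T])
"
```

```text
tcp_pos: [0.5292, 0.085, 0.0131]
contact_force: [-0.1, -0.2, 0.3]
clock: 60.18
tcp_pos: [0.6052, 0.3299, 0.1275]
orientation: [2.458, 1.954, -0.001]
contact_force: [0.8, 0.8, -0.6]
grip_width: 0.0361
gripper_force: 0.0
clock: 60.8
tcp_pos: [0.6031, 0.3291, 0.096]
orientation: [-1.888, -2.51, 0.005]
contact_force: [0.8, -0.3, 0.1]
grip_width: 0.0771
gripper_force: 0.0Traceback (most recent call last):
  File "<string>", line 4, in <module>
    p=o['top'][0];tool(p,'blue',.030,(150,160,240,230))
                  ~~~~^^^^^^^^^^^^^^^^^^^^^^^^^^^^^^^^^
  File "h.py", line 64, in tool
    S=cv2.resize(m*255,None,fx=4,fy=4,interpolation=1);c=cv2.findContours((S>127).astype(np.uint8),0,2)[0];c=np.vstack([x for x in c if cv2.contourArea(x)>200])
                                                                                                             ~~~~~~~~~^^^^^^^^^^^^^^^^^^^^^^^^^^^^^^^^^^^^^^^^^^
    return _nx.concatenate(arrs, 0, dtype=dtype, casting=casting)
           ~~~~~~~~~~~~~~~^^^^^^^^^^^^^^^^^^^^^^^^^^^^^^^^^^^^^^^
ValueError: need at least one array to concatenate
```

```bash
python3 -c "
from h import *
for n in ('top','side'):
    p=cv2.imread(f'pics/m_{n}.png')[...,::-1].copy();P=cloud(n,np.load(f'pics/m_{n}.npy'));hsv=cv2.cvtColor(p,cv2.COLOR_RGB2HSV);h,s=hsv[...,0],hsv[...,1]
    m=((h<8)|(h>172))&(s>90)&(np.abs(P[...,0]-.53)<.06)&(np.abs(P[...,1]-.085)<.06)
    print(n,m.sum(),[np.percentile(a,[3,50,97]).round(4).tolist() for a in tr(P[m]).T] if m.any() else 0)
    m=(h>85)&(h<125)&(s>80)&(np.abs(P[...,0]-.60)<.12)&(np.abs(P[...,1]-.33)<.12)
    print(n,m.sum(),[np.percentile(a,[3,50,97]).round(4).tolist() for a in P[m].T] if m.any() else 0)
P=cloud('side',np.load('pics/side0.npy'));p=cv2.imread('pics/side0.png')[...,::-1].copy();hsv=cv2.cvtColor(p,cv2.COLOR_RGB2HSV);h,s=hsv[...,0],hsv[...,1]
m=(h>85)&(h<125)&(s>80)&(np.abs(P[...,0]-.60)<.12)&(np.abs(P[...,1]-.33)<.12)
print('side0',m.sum(),[np.percentile(a,[3,50,97]).round(4).tolist() for a in P[m].T])
"
```

```text
top 73 [[-0.037, 0.0052, 0.0345], [0.0539, 0.0632, 0.0737], [0.0144, 0.0187, 0.0236]]
top 0 0
side 142 [[-0.0404, -0.002, 0.0315], [0.0583, 0.075, 0.0793], [0.0092, 0.0162, 0.0196]]
side 454 [[0.576, 0.6, 0.6246], [0.3, 0.3412, 0.3777], [0.021, 0.0314, 0.0334]]
side0 487 [[0.575, 0.5991, 0.6247], [0.3002, 0.3448, 0.3772], [0.0221, 0.0313, 0.0335]]
```

Foam has not moved and the blade case lies at tray y ≈ 63 mm. Gripping the foam.

```bash
python3 -m pendant '{"translation":[[0.06,0.07,-1],[0.06,0.07,-2],[0.06,0.07,-3.15],[0.06,0.07,-3.15],[0.06,0.07,-3.15]],"delta_rot":[[0,0,0],[0,0,0],[0,0,0],[0,0,0],[0,0,0]]}'|sed -n '2p;4p';python3 -m pendant '{"translation":[[0,0,0],[0,0,0],[0,0,0],[0,0,0],[0,0,0],[0,0,0]],"delta_rot":[[0,0,0],[0,0,0],[0,0,0],[0,0,0],[0,0,0],[0,0,0]]}' 0.4 25
```

```text
tcp_pos: [0.6055, 0.3321, 0.0192]
contact_force: [-0.3, -0.1, 0.4]
clock: 62.28
tcp_pos: [0.6062, 0.3323, 0.0203]
orientation: [1.885, 2.513, 0.003]
contact_force: [0.3, -1.6, 6.8]
grip_width: 0.0464
gripper_force: 26.8
```

```bash
python3 -m pendant '{"translation":[[0,0,1.6],[0,0,3.2],[-0.4,-1,3.2],[-0.8,-2,3.2],[-1.2,-3,3.2],[-1.6,-4,3.2],[-2.2,-5,3.2],[-2.8,-6,3.2],[-3.36,-7.46,3.2],[-3.36,-7.46,3.2],[-3.36,-7.46,3.2],[-3.36,-7.46,3.2]],"delta_rot":[[0,0,0],[0,0,-2],[0,0,-4],[0,0,-6],[0,0,-8],[0,0,-10],[0,0,-12],[0,0,-14],[0,0,-16],[0,0,-18],[0,0,-19.85],[0,0,-19.85]]}';python3 -m pendant '{"translation":[[0,0,-0.8],[0,0,-1.6],[0,0,-2.4],[0,0,-2.85],[0,0,-2.85],[0,0,-2.85]],"delta_rot":[[0,0,0],[0,0,0],[0,0,0],[0,0,0],[0,0,0],[0,0,0]]}'
```

```text
clock: 63.78
tcp_pos: [0.5214, 0.1453, 0.0992]
orientation: [3.135, 0.195, 0.0]
contact_force: [0.6, -0.7, -0.9]
grip_width: 0.0462
gripper_force: 26.1
clock: 64.53
tcp_pos: [0.5218, 0.1455, 0.0283]
orientation: [-3.135, -0.194, -0.001]
contact_force: [0.5, 0.3, -1.3]
grip_width: 0.046
gripper_force: 26.4
```

```bash
python3 -m pendant '{"translation":[[0,0,-0.07],[0,0,-0.07]],"delta_rot":[[0,0,0],[0,0,0]]}'|sed -n '2p;4p';python3 -m pendant '{"translation":[[0,0,0],[0,0,0],[0,0,0],[0,0,2],[0,0,4],[0,0,6],[0,0,8],[-0.5,-2.5,8],[-1,-5,8],[-1.5,-7.5,8],[-2,-10,8],[-2.5,-12.5,8]],"delta_rot":[[0,0,0],[0,0,0],[0,0,0],[0,0,0],[0,0,0],[0,0,0],[0,0,0],[0,0,0],[0,0,0],[0,0,0],[0,0,0],[0,0,0]]}' 0.62;python3 -m pendant '{"translation":[[-0.5,-2.5,0],[-1,-5,0],[-1,-7.5,0],[-1,-9,0],[-1,-9,0]],"delta_rot":[[0,0,0],[0,0,0],[0,0,0],[0,0,0],[0,0,0]]}'|sed -n '1,2p;4p'
python3 -c "
from h import *
o=look('z')
for n in o:
    p,P=o[n];hsv=cv2.cvtColor(p,cv2.COLOR_RGB2HSV);h,s,v=[hsv[...,i] for i in range(3)]
    T=tr(P.reshape(-1,3)).reshape(P.shape);I=(np.abs(T[...,0])<.1)&(np.abs(T[...,1])<.18)&(T[...,2]<.12)
    for k,m in dict(red=((h<8)|(h>172))&(s>90)&(T[...,1]>0),blue=(h>85)&(h<125)&(s>80)&(T[...,2]>.02),yel=(h>15)&(h<32)&(s>110)).items():
        m=m&I;print(n,k,m.sum(),[np.percentile(a,[3,50,97]).round(3).tolist() for a in T[m].T] if m.any() else 0)
    for i,(x,y) in enumerate([(-57.5,-138.4),(-3.5,-138.4),(50.5,-138.4),(-30.5,-91.6),(23.5,-91.6),(0,-48)]):
        m=(np.hypot(T[...,0]-x/1e3,T[...,1]-y/1e3)<.02)&(T[...,2]>(.088 if i<5 else .07))&(T[...,2]<.115);print(n,'knob' if i==5 else f'cap{i+1}',m.sum(),(np.nanmedian(T[m],0)*1e3).round(1) if m.any() else 0)
"
```

```text
tcp_pos: [0.5216, 0.1453, 0.0263]
contact_force: [-0.3, -0.2, -0.5]
clock: 66.28
tcp_pos: [0.4595, -0.163, 0.2264]
orientation: [3.135, 0.193, 0.001]
contact_force: [1.2, -0.9, -0.2]
grip_width: 0.0532
gripper_force: 0.0
clock: 66.9
tcp_pos: [0.4338, -0.3897, 0.2257]
contact_force: [-0.3, 0.2, -0.5]
top red 68 [[-0.037, 0.005, 0.034], [0.055, 0.063, 0.073], [0.015, 0.02, 0.024]]
top blue 410 [[-0.041, -0.003, 0.036], [0.103, 0.123, 0.143], [0.033, 0.039, 0.044]]
top yel 238 [[-0.026, 0.002, 0.033], [-0.028, -0.014, 0.001], [0.039, 0.064, 0.071]]
top cap1 84 [ -55.3 -139.5  102.6]
top cap2 80 [  -1.3 -138.9  102. ]
top cap3 84 [  54.9 -139.3  102.5]
top cap4 84 [-28.6 -92.3 101.9]
top cap5 82 [ 25.4 -92.6 102.5]
top knob 45 [  2.3 -49.1  89.8]
side red 67 [[-0.041, -0.03, 0.032], [0.057, 0.068, 0.077], [0.011, 0.018, 0.02]]
side blue 354 [[-0.043, -0.006, 0.034], [0.109, 0.133, 0.149], [0.029, 0.037, 0.039]]
side yel 423 [[-0.03, -0.005, 0.032], [-0.02, 0.003, 0.007], [0.012, 0.043, 0.067]]
side cap1 63 [ -58.2 -128.7   99.6]
side cap2 61 [  -5.7 -128.4   98.2]
side cap3 58 [  51.3 -128.9   99. ]
side cap4 71 [-33.2 -81.4  99.1]
side cap5 66 [ 21.7 -82.5  99.2]
side knob 57 [ -2.1 -39.2  84. ]
```

All is in place, but cap2–cap3 spacing reads 56–57 mm against 54 (cap1–cap2 and cap4–cap5 read 54). So bottle 3 stands about 2 mm off its neighbour. I'll nudge it from the far side.

```bash
python3 -m pendant '{"translation":[[1.8,2,0],[3.6,4,0],[5.4,6,0],[7.2,8,0],[8.64,10,0],[8.64,11.4,0],[8.64,11.4,-2],[8.64,11.4,-4],[8.64,11.4,-5],[8.64,11.4,-5],[8.64,11.4,-5]],"delta_rot":[[0,0,0],[0,0,0],[0,0,0],[0,0,0],[0,0,0],[0,0,0],[0,0,0],[0,0,0],[0,0,0],[0,0,0],[0,0,0]]}' 0 30
```

```text
clock: 68.38
tcp_pos: [0.652, -0.1001, 0.1026]
orientation: [-3.135, -0.194, -0.003]
contact_force: [0.1, -1.3, 1.0]
grip_width: -0.0002
gripper_force: 0.0
```

```bash
python3 -m pendant '{"translation":[[0,-0.2,-1],[0,-0.2,-2],[0,-0.2,-2.4],[0,-0.2,-2.4],[0,-0.2,-2.4]],"delta_rot":[[0,0,0],[0,0,0],[0,0,0],[0,0,0],[0,0,0]]}'|sed -n '2p;4p'; python3 -m pendant '{"translation":[[-0.1,-0.01,0],[-0.15,-0.02,0],[-0.15,-0.02,0]],"delta_rot":[[0,0,0],[0,0,0],[0,0,0]]}'|sed -n '2p;4p'; for i in 1 2 3; do python3 -m pendant '{"translation":[[-0.03,0,0],[-0.06,-0.01,0],[-0.06,-0.01,0]],"delta_rot":[[0,0,0],[0,0,0],[0,0,0]]}'|sed -n '2p;4p';done
```

```text
tcp_pos: [0.6523, -0.1061, 0.0426]
contact_force: [0.7, 0.3, 0.1]
tcp_pos: [0.6474, -0.1068, 0.0413]
contact_force: [0.3, -0.1, 0.7]
tcp_pos: [0.6461, -0.107, 0.0411]
contact_force: [0.9, -0.4, 0.5]
tcp_pos: [0.6445, -0.1073, 0.0411]
contact_force: [0.7, -0.5, -0.4]
tcp_pos: [0.6437, -0.1072, 0.0413]
contact_force: [5.5, -0.2, -1.6]
```

```bash
for i in 1 2 3; do python3 -m pendant '{"translation":[[-0.03,0,0],[-0.06,-0.01,0],[-0.06,-0.01,0]],"delta_rot":[[0,0,0],[0,0,0],[0,0,0]]}'|sed -n '2p;4p';done
```

```text
tcp_pos: [0.6436, -0.1073, 0.0418]
contact_force: [7.1, -0.1, -0.7]
tcp_pos: [0.6435, -0.1074, 0.0424]
contact_force: [9.2, -0.2, -1.7]
tcp_pos: [0.6434, -0.1073, 0.043]
contact_force: [11.6, 1.1, -0.8]
```

It doesn't move at 11 N. A small yaw error of bottle 3 could be what holds it apart, so I'll fit the hexagon yaws to the brown silhouette in the last top image.

```bash
cat > fitrow.py <<'E'
from h import *
import sys
def fit(img,X0,zb):
    S=8;c=proj('top',[X0[:,0].mean(),X0[:,1].mean(),.06])[0];w=34 if len(X0)<2 else 45;u0,v0=int(c[0]-w),int(c[1]-w)
    I=cv2.resize(img[v0:v0+2*w,u0:u0+2*w].astype(np.float32),None,fx=S,fy=S,interpolation=cv2.INTER_CUBIC)
    r=(I[...,2]-I[...,1]);d=I.max(2);m=((r>6)|(d<50)).astype(np.uint8)   # brown or black
    def ren(p):
        o=np.zeros_like(m)
        for x,y,a in p.reshape(-1,3):
            q=cv2.convexHull(((proj('top',np.r_[hexa(x,y,a,.064+zb),hexa(x,y,a,.053+zb)])-[u0,v0]+.5)*S-.5).astype(np.float32))
            cv2.fillConvexPoly(o,np.round(q*16).astype(int),1,shift=4)
        return o
    reg=cv2.dilate(ren(X0.ravel()),np.ones((5*S//2,)*2,np.uint8))
    cost=lambda p:((ren(p)!=m)&(reg>0)).sum()/reg.sum()
    p=X0.ravel().copy();n=len(X0)
    for it in range(4):
        for k in range(n):
            b=None
            for da in (np.deg2rad([-20,-10,0,10,20]) if it<1 else [0]):
                q=p.copy();q[3*k+2]+=da
                def f(t):
                    z=q.copy();z[3*k:3*k+3]=t;return cost(z)
                t=q[3*k:3*k+3];s=np.array([t,t+[.002,0,0],t+[0,.002,0],t+[0,0,.08]])
                rr=minimize(f,t,method='Nelder-Mead',options=dict(initial_simplex=s,maxiter=80))
                if b is None or rr.fun<b.fun:b=rr
            p[3*k:3*k+3]=b.x
    return p.reshape(-1,3),cost(p)
I0=cv2.imread('pics/top0.png')
for x,y,a in[(.552,-.2835,57),(.5093,-.3835,30.5),(.4802,-.2857,22.5),(.4394,-.38,56.3),(.3908,-.2739,1.8)]:
    p,c=fit(I0,np.array([[x,y,np.radians(a)]]),0);print('start',a,p[0,:2].round(4),(np.degrees(p[0,2])%60).round(1),round(c,3))
o=[(-55.3,-139.5),(-1.3,-139),(54.9,-139.3),(-28.6,-92.3),(25.4,-92.6)]
cc,ss=np.cos(.1187),np.sin(.1187)
def X(ids):return np.array([[.537+(cc*o[i][0]-ss*o[i][1])/1e3,.0228+(ss*o[i][0]+cc*o[i][1])/1e3,.1187] for i in ids])
for f,ids in(('e',[0,1,2]),('z',[0,1,2,3,4])):
    p,c=fit(cv2.imread(f'pics/{f}_top.png'),X(ids),.006);T=tr(np.c_[p[:,:2],p[:,:1]*0])*1e3
    print(f,round(c,3),[(*t[:2].round(1),((np.degrees(a)-6.8+30)%60-30).round(1)) for t,a in zip(T,p[:,2])])
E
python3 fitrow.py
```

```text
start 57 [ 0.5533 -0.2851] 23.2 0.196
start 30.5 [ 0.5097 -0.386 ] 19.3 0.179
start 22.5 [ 0.4809 -0.2859] 21.9 0.139
start 56.3 [ 0.4407 -0.3803] 0.1 0.135Traceback (most recent call last):
  File "fitrow.py", line 30, in <module>
    p,c=fit(I0,np.array([[x,y,np.radians(a)]]),0);print('start',a,p[0,:2].round(4),(np.degrees(p[0,2])%60).round(1),round(c,3))
        ~~~^^^^^^^^^^^^^^^^^^^^^^^^^^^^^^^^^^^^^^
  File "fitrow.py", line 24, in fit
    rr=minimize(f,t,method='Nelder-Mead',options=dict(initial_simplex=s,maxiter=80))
    res = _minimize_neldermead(fun, x0, args, callback, bounds=bounds,
                               **options)
    fsim[j] = func(sim[j])
              ~~~~^^^^^^^^
    fx = function(np.copy(x), *(wrapper_args + args))
  File "fitrow.py", line 22, in f
    z=q.copy();z[3*k:3*k+3]=t;return cost(z)
                                     ~~~~^^^
  File "fitrow.py", line 14, in <lambda>
    cost=lambda p:((ren(p)!=m)&(reg>0)).sum()/reg.sum()
                    ~~~^^^
  File "fitrow.py", line 10, in ren
    q=cv2.convexHull(((proj('top',np.r_[hexa(x,y,a,.064+zb),hexa(x,y,a,.053+zb)])-[u0,v0]+.5)*S-.5).astype(np.float32))
                       ~~~~^^^^^^^^^^^^^^^^^^^^^^^^^^^^^^^^^^^^^^^^^^^^^^^^^^^^^^
  File "h.py", line 10, in proj
    K,R,t=cam(n);q=(np.atleast_2d(X)@R.T+t)@K.T;return q[:,:2]/q[:,2:]
          ~~~^^^
  File "h.py", line 4, in cam
    c=calibration(n);return np.array(c['K']),cv2.Rodrigues(np.array(c['rvec']))[0],np.array(c['tvec']).ravel()
ValueError: time passes only in moves, steps and waits
```

```bash
sed -i 's/^def cam(n):/import functools\n@functools.lru_cache\ndef cam(n):/' h.py
python3 - <<'E'
import cv2
I=cv2.imread('pics/top0.png')
print('b4 row',[tuple(int(v) for v in I[245,u]) for u in range(434,472,2)])
J=cv2.imread('pics/z_top.png')
print('tray col',[tuple(int(v) for v in J[v,365]) for v in range(176,242,3)])
E
```

```text
b4 row [(119, 124, 126), (109, 115, 118), (83, 87, 89), (72, 75, 77), (65, 68, 69), (76, 80, 79), (61, 64, 66), (31, 33, 41), (29, 32, 40), (29, 32, 39), (27, 29, 35), (35, 35, 36), (40, 40, 41), (42, 42, 42), (43, 43, 43), (47, 48, 51), (90, 93, 97), (119, 122, 127), (121, 125, 129)]
tray col [(116, 120, 122), (92, 93, 89), (47, 48, 55), (43, 45, 50), (46, 48, 54), (40, 45, 55), (39, 43, 56), (54, 57, 61), (45, 49, 57), (45, 47, 51), (48, 49, 49), (49, 48, 49), (38, 41, 47), (35, 39, 49), (35, 39, 46), (41, 42, 48), (47, 47, 48), (48, 47, 47), (44, 45, 46), (35, 39, 49), (54, 57, 59), (104, 106, 105)]
```

```bash
sed -i 's/    r=(I.*$/    m=(I[...,1]<(56 if zb==0 else 62)).astype(np.uint8)/' fitrow.py; time timeout 500 python3 fitrow.py
```

```text
start 57 [ 0.5512 -0.2816] 38.0 0.152
start 30.5 [ 0.5081 -0.3826] 12.6 0.156
start 22.5 [ 0.4793 -0.2826] 10.0 0.138
start 56.3 [ 0.4414 -0.3779] 60.0 0.137
start 1.8 [ 0.3926 -0.2736] 1.1 0.151
e 0.054 [(np.float64(-54.5), np.float64(-137.8), np.float64(0.1)), (np.float64(-1.3), np.float64(-137.6), np.float64(0.5)), (np.float64(51.9), np.float64(-138.2), np.float64(-1.9))]
z 0.034 [(np.float64(-54.5), np.float64(-136.7), np.float64(-0.7)), (np.float64(-3.3), np.float64(-137.3), np.float64(-8.2)), (np.float64(51.4), np.float64(-137.2), np.float64(-0.1)), (np.float64(-29.2), np.float64(-91.1), np.float64(-3.4)), (np.float64(24.9), np.float64(-94.1), np.float64(-2.2))]
real	0m7.672s
user	0m8.169s
sys	0m0.213s
```

```bash
python3 -m pendant '{"translation":[[0.3,0,0],[0.5,0,1],[0.5,0,3],[0.5,0,5],[0,-1.5,7],[-1,-4,8],[-3,-6,8],[-5,-8,8],[-6.5,-10,8],[-8,-12,8],[-8.6,-12,8],[-8.6,-12,8]],"delta_rot":[[0,0,0],[0,0,0],[0,0,0],[0,0,0],[0,0,0],[0,0,0],[0,0,0],[0,0,0],[0,0,0],[0,0,0],[0,0,0],[0,0,0]]}' 0.5|sed -n '1,2p;4p'
sed -i "s/^for f,ids in.*/for f,ids in(('z2',[0,1,2,3,4]),):/; s/^for x,y,a in\[.*/for x,y,a in[]:/" fitrow.py
python3 -c "
from h import *
o=look('z2')
for n in o:
    p,P=o[n];T=tr(P.reshape(-1,3)).reshape(P.shape)
    for i,(x,y) in enumerate([(-56.5,-138.4),(-2.5,-138.4),(52.5,-138.4),(-29.5,-91.6),(24.5,-91.6),(1,-48)]):
        if n=='side': y+=8
        m=(np.hypot(T[...,0]-x/1e3,T[...,1]-y/1e3)<.024)&(T[...,2]>(.085 if i<5 else .075))&(T[...,2]<.115);q=T[m]*1e3
        print(n,i+1,m.sum(),((np.percentile(q,5,0)+np.percentile(q,95,0))/2).round(1)[:2],q.mean(0).round(1))
"; python3 fitrow.py
```

```text
clock: 73.12
tcp_pos: [0.4189, -0.4102, 0.2404]
contact_force: [1.0, 0.8, 0.0]
top 1 82 [ -55.5 -139.1] [ -55.5 -138.9  102.1]
top 2 82 [  -1.7 -138.4] [  -1.9 -138.7  101.6]
top 3 85 [  51.9 -138.8] [  52.1 -138.3  101.4]
top 4 83 [-28.9 -92.2] [-29.  -92.1 102.2]
top 5 84 [ 24.9 -92.7] [ 24.4 -92.1 101.7]
top 6 44 [  1.9 -48.6] [  2.3 -48.8  90.1]
side 1 73 [ -58.6 -133.1] [ -58.9 -130.3   96.3]
side 2 67 [  -4.2 -133.5] [  -4.5 -130.7   96.5]
side 3 62 [  48.9 -132.8] [  48.5 -130.3   96.3]
side 4 77 [-32.4 -86.2] [-32.7 -83.2  96.1]
side 5 72 [ 21.9 -86.6] [ 21.1 -83.7  96.5]
side 6 45 [ -0.6 -42.7] [ -1.1 -41.   84.9]
z2 0.031 [(np.float64(-54.7), np.float64(-136.7), np.float64(4.9)), (np.float64(-1.9), np.float64(-137.9), np.float64(0.6)), (np.float64(50.1), np.float64(-137.2), np.float64(-6.7)), (np.float64(-29.5), np.float64(-91.2), np.float64(-1.7)), (np.float64(23.4), np.float64(-93.8), np.float64(7.2))]
```

The nudge closed the gap: cap spacings now read 53.8 and 53.7 mm, the second row is nested, and the bar is 43–44 mm (knob to cap) from it, as it must be when touching. I'm handing in.

```bash
python3 -c "
from bench import *
print(hand_in())"
```

```text
the job is handed in; nothing more can be done
None
```

The kit is packed and handed in at about 73 s: five bottles close-packed in the corner, the bar against them, and the tape measure, blade case and foam block laid crosswise in that order; the final placements were checked by measurement, not by eye, because my 14 pictures were used up.

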